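# Pivot the optical rail onto its line

## Robot

A 7-joint arm with a two-finger parallel gripper is mounted at the origin on a cart in front of the work surface, level with it; the furniture and walls round the work are solid. World frame = base frame: x ahead of the robot, y to its left, z up, the work surface at z = 0. Lengths are in mm, angles in rad, forces in N, time in s.
With the tool pointing down it reaches from about 400 to 875 mm from the base axis. Payload 4.4 kg.
Tool frame: the origin (TCP) lies at the centre of the arm's flange, where the gripper is bolted on; the fingertips stand 173 mm ahead of it and the grasp point (between the pads) lies 155 mm ahead of it; z points along the fingers, y is the direction in which the jaws open and shut (so a half turn about z gives the same grasp; the last joint's range is limited). The gripper opens to 85 mm and grips with 20 to 120 N. Pads are 22 mm wide; open, the fingers measure 114 mm over their backs; the gripper's body (76 mm by 85 mm) begins 54 mm behind the grasp point. The pads swing forward as they close: fully open they stand 13 mm farther back than shut.
Start: joints at [1.145, 0.628, 0.038, 1.517, -0.027, 0.996, -0.02], TCP at [228.878, -608.383, 404.713] pointing down, gripper open.
Joint ranges: [-3.06, 3.06], [-0.37, 2.12], [-1.25, 1.32], [0.18, 2.47], [-1.1, 4.24], [0.23, 1.98], [-2.94, 2.94]. Speed limits (rad/s): [2.57, 2.57, 3.14, 3.14, 3.14, 3.14, 3.14].

## Interface

Orientations are given as [roll, pitch, yaw] about the fixed x, y, z axes, in that order (R = Rz(yaw) Ry(pitch) Rx(roll)).
In Python, from cell import * gives the robot as it stands. The module is installed in compiled form; this text tells all that it offers.
- The arm moves only by the shell command python3 -m jog 'ROWS'. ROWS is JSON, one flat list of numbers, 5 for each row, row after row: the shift along the tool's x, y, z in mm, then the turn about the tool's z in degrees, then the finger opening in mm, from 0 to 85.4. A call has 1 to 20 rows; each row is the pose to reach, as a shift and turn from the pose commanded when the call began, along the tool's axes at that moment; what a row does not reach only later rows make up. A row lasts 1/12 s, in which the tool goes at most 41.7 mm and 7.16 degrees, less where a joint would pass 70% of its speed; a pose out of reach is approached as far as the arm can. A call with a gripper value outside its range is refused whole. The fingers move at their own pace and stop on an object; the grip force is fixed at half the most. Time passes only in rows, so rows that repeat a pose let the fingers close. It gives the time, the measured TCP pose, the force and the opening at its end, in the units of the state.
- read_state(): the state, without advancing time (a new reading comes with each control period).
- get_image(name): name is "scene" or "top" or "wrist"; returns (picture, depth): 384x512x3 uint8, blue, green, red; 384x512 float32, mm along the optical axis (not along the pixel's ray), 0 where there is no reading.
- camera_params(name): a dict with "K" (3x3 intrinsics, pixels), "dist_coeffs" ([k1, k2, p1, p2, k3] as OpenCV has them; the pictures are not rectified), "T" (4x4, takes a point from camera to world coordinates). Camera axes: x right, y up, looking along -z (the intrinsics and any distortion apply to the point x, -y, -z); pixel columns grow to the right and rows downward; lengths in mm; the calibration is good to about 2 mm. A picture is of the moment at which its call begins: read the wrist's pose just before it. camera_params takes no time and is no camera call; for the wrist camera it gives the pose at the moment of the call.
- finish_job(): hands the job in, once; it reports no verdict.
The state is a dict: "clock": time; "qpos": joint angles; "qd": joint speeds; "tau": joint torques, N m; "eef_pos": TCP position; "tool_rot": TCP orientation; "force": force on the tool from outside, world axes, zero at the start; "torque": the same for the moment, N m; "width": finger opening in mm.
Only numpy, scipy, OpenCV 4.12 (cv2) and the standard library are available. Lean on these libraries where they do the work, as an engineer would, in place of code of your own. Each camera call takes 0.05 s, during which the arm holds its last target.

## Task

Put the loose optical rail of the photometer back on its line: with its free end still swung out, slide the forked end fully home on the steel dowel post, then swing the rail about the post until it snaps past the spring plunger and rests against the stop pad, lying flat on the breadboard. Find the post and the stop gently by feel, since the stop was re-adjusted by the last user, and leave the things round the board where they are.

Things in the scene. Friction and masses are not known exactly. Their poses are not given: they have to be found in the camera images.
- breadboard: aluminium optical breadboard 300 (x) x 400 (y) x 12 mm, fixed; origin at the centre of its underside, so its top is at z = 12 mm. The rail's line is x = +45 mm, parallel to its y axis. A black finned lamp housing (60 x 44 mm, 62 mm high) is fixed on it at x = 45, y = 172 mm.
- post: steel dowel post, 12 mm thick, 34 mm high, fixed on the breadboard at x = 45, y = 110.5 mm; origin at its foot on the board's top. Load it with no more than 25 N.
- post_axis (a point): point on the post's axis, 12 mm above the breadboard's top.
- stop_bracket: fixed foot of the dark grey stop at the line's other end; origin on the board's top at x = 45, y = 0 of the board, axes as the board's. On it an L-shaped head 27.5 mm high, clamped up to 16 mm either way along x: this setting is NOT in the poses, feel for it. Head: an arm on the +x side with the stop pad, and a block across the line's end, 248 mm from the post axis. At most 25 N on it in all.
- stop_nominal (a point): where the stop pad's white tip would be with the head in mid setting: 218 mm from the post axis, 17 mm to +x of the line, 14.5 mm above the board; axes as the board's. The real tip is up to 16 mm to either side along x. It faces -x and is hard.
- plunger_nominal (a point): nose of the sprung plunger, head in mid setting; shifts with the head. Round steel nose, 10 mm, 14.5 mm above the board, pointing at the post (+y); stands 6 mm into the sweep of the rail's free end and yields along y. A push near that end meets a short knock, then up to 6 N for 15 mm, then little; 2 to 4 mm before the pad the nose snaps behind the end's bevel and draws the rail on to the pad (2 to 8 N on the stop).
- rail: loose aluminium rail 249 x 34 x 24 mm, about 0.37 kg; origin at the centre of its underside, y axis along it towards the fork; free end at y = -124.5 mm, swung to the board's -x side at the start. A black carrier (46 x 40 mm, top 66 mm up, brass knob at -x) is fixed on it from y = 42 to 82 mm; elsewhere plain sides to grip across x (34 mm) or to push.
- rail_mid (a point): centre of the rail, half-way up (12 mm above its underside); axes as rail. The sides are free to grip here.
- rail_fork (a point): in the fork's slot, 6 mm from its flat floor, 110.5 mm from the rail's centre along +y, 12 mm up: on the post's axis when the fork is fully home. The slot is 13.5 mm wide with its mouth flared to 21 mm, tine tips 14 mm beyond this point.
- rail_tail (a point): middle of the rail's width near the free end, 218 mm from the fork point along -y, 12 mm up: level with the stop pad when home. The rail's -x side here, 17 mm away, is free to be pushed.
- timer: small white timer, 70 x 62 x 18 mm, left of the breadboard; origin at the centre of its underside. Leave alone.
- flask: small conical flask, 51 mm wide, 85 mm high, left of the breadboard; origin at its foot. Leave alone.
- reagent: small amber bottle with black cap, 45 mm wide, 101 mm high, right of the breadboard; origin at its foot. Leave alone.
- marker: marker pen with red cap, 136 x 17 x 18 mm, lying behind the breadboard; origin at its underside. Leave alone.

How it is judged:
By the outcome, as a careful person would: the job done as asked, in the order asked, and still so for the second after the job is handed in, with the robot touching nothing.
It also fails if it takes over 72 s, if anything falls off the work surface, if the arm or the gripper's body presses on something with over 40 N, if the wrist force passes 120 N, or if a joint passes its speed limit or range.

## Working session

There is one attempt and no reset: what is moved stays moved. The work goes in short steps, Python scripts to look and compute and a shell command to move; the robot and the scene stay as the last step left them, time stands still between calls to the robot, and variables do not carry over. Pictures are saved under pics/ and viewed, and the job is handed in when it is done.

```bash
mkdir -p pics; ls; python3 - <<'E'
from cell import *
import cv2
s=read_state();print(s)
for n in("scene","top","wrist"):
    im,d=get_image(n);cv2.imwrite(f"pics/{n}0.png",im)
    import numpy as np
    np.savez(f"{n}0.npz",im=im,d=d,**{k:np.array(v) for k,v in camera_params(n).items()})
    print(n,camera_params(n))
E
```

```text
pics
{'clock': 0.0, 'qpos': array([ 1.14519693,  0.62931659,  0.03844885,  1.51838568, -0.02697692,
        0.99628638, -0.02000921]), 'qd': array([ 1.68185632e-03,  3.90125796e-04,  1.63453987e-03,  1.22094876e-03,
       -1.13321515e-03, -2.03696062e-03, -3.22080494e-05]), 'tau': array([-6.34006283e-04, -5.63392425e+01,  1.22633826e+00, -1.93441343e+01,
        1.10026274e-02,  1.05897576e-02, -3.35395221e-06]), 'eef_pos': array([ 228.7742047 , -608.08683857,  403.80239778]), 'tool_rot': array([-3.13971542e+00,  4.70004358e-05,  3.59796808e-01]), 'force': array([-0.35269473,  0.11502037, -1.01709952]), 'torque': array([-0.02109205, -0.00037188, -0.01844327]), 'width': 85.34888375850522}
scene {'K': array([[360.51255151,   0.        , 256.27450202],
       [  0.        , 360.51255151, 198.28222402],
       [  0.        ,   0.        ,   1.        ]]), 'dist_coeffs': array([-0.08133725,  0.        ,  0.        ,  0.        ,  0.        ]), 'T': array([[-5.42425105e-01,  5.14400860e-01, -6.64203854e-01,
        -1.80385847e+02],
       [-8.39783031e-01, -3.10144875e-01,  4.45617120e-0
[... 704 characters left out ...]
5156e+03],
       [ 0.00000000e+00,  0.00000000e+00,  0.00000000e+00,
         1.00000000e+00]])}
wrist {'K': array([[334.49425344,   0.        , 254.15295252],
       [  0.        , 334.49425344, 188.70827441],
       [  0.        ,   0.        ,   1.        ]]), 'dist_coeffs': array([-0.02335729,  0.        ,  0.        ,  0.        ,  0.        ]), 'T': array([[ 3.52149049e-01,  8.98666742e-01,  2.61513161e-01,
         2.94911243e+02],
       [-9.35942857e-01,  3.38547045e-01,  9.69374425e-02,
        -5.83261700e+02],
       [-1.42005235e-03, -2.78897804e-01,  9.60319738e-01,
         3.74224465e+02],
       [ 0.00000000e+00,  0.00000000e+00,  0.00000000e+00,
         1.00000000e+00]])}
```

View pics/top0.png

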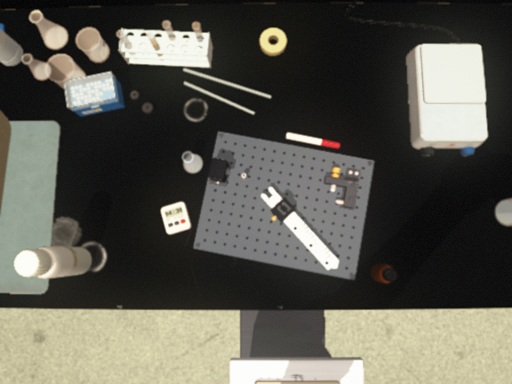

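View pics/scene0.png

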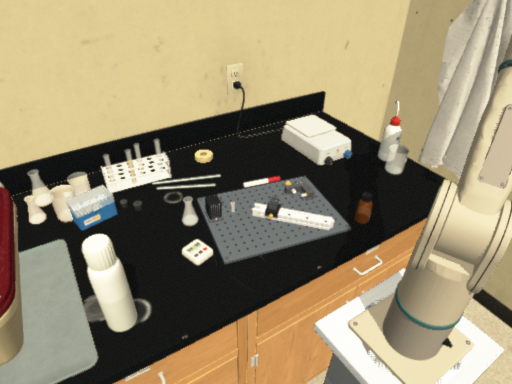

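```bash
cat > h.py <<'E'
import numpy as np,cv2
def load(n):
    z=np.load(n+".npz");return z
def toworld(z,uv,h):
    uv=np.atleast_2d(np.array(uv,float))
    p=cv2.undistortPoints(uv.reshape(-1,1,2),z['K'],z['dist_coeffs']).reshape(-1,2)
    T=z['T'];d=np.c_[p[:,0],-p[:,1],-np.ones(len(p))]@T[:3,:3].T;o=T[:3,3]
    t=(np.asarray(h)-o[2])/d[:,2]
    return o+d*t[:,None]
def proj(z,P):
    P=np.atleast_2d(np.array(P,float));T=z['T'];c=(P-T[:3,3])@T[:3,:3]
    c=c*[1,-1,-1]
    return cv2.projectPoints(c.reshape(-1,1,3),np.zeros(3),np.zeros(3),z['K'],z['dist_coeffs'])[0].reshape(-1,2)
E
python3 - <<'E'
import cv2
from h import *
z=load("top0");im=z['im']
c=im[120:290,180:390];cv2.imwrite("pics/topc.png",cv2.resize(c,None,fx=3.6,fy=3.5,interpolation=cv2.INTER_CUBIC))
hsv=cv2.cvtColor(im,cv2.COLOR_BGR2HSV)
g=cv2.cvtColor(im,cv2.COLOR_BGR2GRAY)
m=((g>45)).astype(np.uint8);m[:, :190]=0;m[:125]=0;m[290:]=0;m[:,380:]=0
m=cv2.morphologyEx(m,cv2.MORPH_OPEN,np.ones((3,3)))
n,l,st,ce=cv2.connectedComponentsWithStats(m)
i=1+np.argmax(st[1:,4]);print(st[i])
cs,_=cv2.findContours((l==i).astype(np.uint8),0,1);ct=max(cs,key=cv2.contourArea)
hull=cv2.convexHull(ct);r=cv2.approxPolyDP(hull,8,True).reshape(-1,2);print(r)
print(toworld(z,r,12))
mr=((g>170)).astype(np.uint8);mr[:180]=0;mr[280:]=0;mr[:,:255]=0;mr[:,345:]=0
cs,_=cv2.findContours(mr,0,1);ct=max(cs,key=cv2.contourArea);print(cv2.contourArea(ct),cv2.minAreaRect(ct),cv2.boxPoints(cv2.minAreaRect(ct)))
E
```

```text
[  193   131   182   149 19670]
[[218 131]
 [374 161]
 [354 279]
 [193 248]]
[[ 710.08756704  188.33392991   12.        ]
 [ 631.06555417 -201.2701806    12.        ]
 [ 342.12209496 -142.30296411   12.        ]
 [ 417.66717371  246.75363907   12.        ]]
1017.5 ((311.84228515625, 241.97010803222656), (71.02304077148438, 15.66873550415039), 47.60256576538086) [[282.1124  221.02783]
 [293.6835  210.46289]
 [341.57217 262.91238]
 [330.00107 273.47733]]
```

View pics/topc.png

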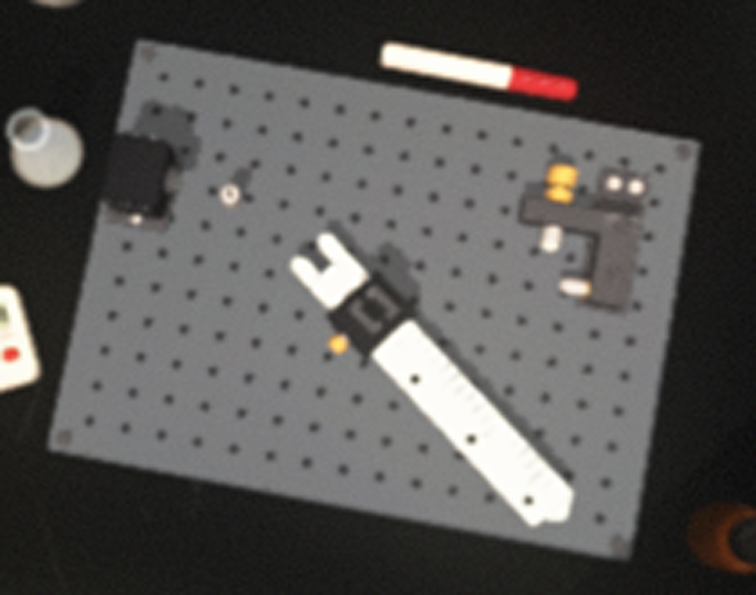

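View pics/wrist0.png

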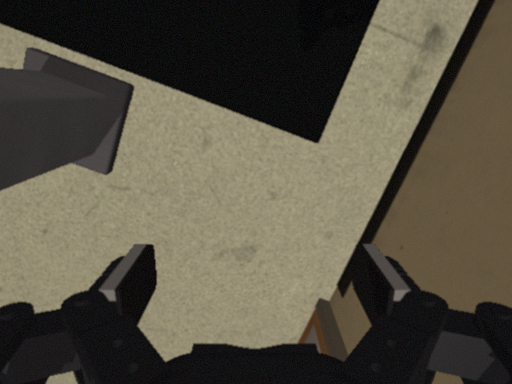

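```bash
cat >> h.py <<'E'
def boardpose(z,corn):
    # corners order: (+x,+y),(+x,-y),(-x,-y),(-x,+y)
    W=toworld(z,corn,12)[:,:2];B=np.array([[150,200],[150,-200],[-150,-200],[-150,200.]])
    c=W.mean(0);H=(B).T@(W-c);U,S,V=np.linalg.svd(H);R=V.T@np.diag([1,np.linalg.det(V.T@U.T)])@U.T
    print("res",(B@R.T+c-W).round(1).tolist());return c,np.arctan2(R[1,0],R[0,0])
def rot(a):return np.array([[np.cos(a),-np.sin(a)],[np.sin(a),np.cos(a)]])
E
python3 - <<'E'
from h import *
z=load("top0")
# corners from crop
cr=np.array([[137,42],[700,143],[632,558],[50,450]])/[3.6,3.5]+[180,120]-.4
c,a=boardpose(z,cr);print(c,a)
w=lambda p:(rot(a)@np.array(p,float)+c)
print("post",w([45,110.5]),"stopnom",w([62,-107.5]))
u=lambda p,h:(rot(-a)@(toworld(z,np.array(p)/[3.6,3.5]+[180,120]-.4,h)[0,:2]-c)).round(1)
print("post meas",u([230,194],46),"pad tip",u([549,250],26.5),"plunger tip",u([560,286],26.5),"arm block corners",u([630,308],39.5),u([525,218],39.5))
# rail
box=np.array([[282.1124,221.02783],[293.6835,210.46289],[341.57217,262.91238],[330.00107,273.47733]])
W=toworld(z,box,36)[:,:2];print(W)
ax=(W[0]+W[1]-W[2]-W[3]);L=np.linalg.norm(ax)/2;ax/=np.linalg.norm(ax);print("L",L,"w",np.linalg.norm(W[0]-W[1]))
yaw=np.arctan2(-ax[0],ax[1]);free=(W[2]+W[3])/2
print("rail yaw",yaw,"rel",yaw-a,"free",free,"mid",free+124.5*ax,"fork",free+235*ax)
for q in([327,235],[292,263],[560,487],[573,490],[572,515],[535,523]):print(u(q,36),toworld(z,np.array(q)/[3.6,3.5]+[180,120]-.4,36))
E
```

```text
res [[1.8, 0.7], [1.9, -1.4], [-2.3, -0.7], [-1.4, 1.4]]
[525.0667011   22.05352456] -0.19133552768363654
post [590.2593114  121.97936487] stopnom [565.4919727 -95.2752759]
post meas [ 45.8 111.1] pad tip [  50.2 -106.8] plunger tip [  26.8 -118.2] arm block corners [  18.6 -164.6] [ 67.  -85.6]
[[ 481.0003911    30.46163353]
 [ 506.20750669    2.48019351]
 [ 381.32947554 -108.99080935]
 [ 356.84154812  -81.08750258]]
L 167.15064093476406 w 37.66111604649919
rail yaw -0.8404560068031188 rel -0.6491204791194822 free [369.08551183 -95.03915596] mid [461.83146439 -11.98231829] fork [544.14815321  61.73479466]
[31.3 42.5] [[563.91227765  57.77110666  36.        ]]
[ 7.9 61.9] [[544.54901245  81.32455906  36.        ]]
[-109.4 -139.4] [[391.17692248 -94.04931529  36.        ]]
[-109.8 -148.2] [[ 389.12061267 -102.54732824   36.        ]]
[-126.4 -150.3] [[ 372.42225127 -101.47937902   36.        ]]
[-136.1 -127.4] [[367.22616541 -77.09197244  36.        ]]
```

```bash
python3 -m jog '[20,-22,0,0,85, 45,-50,0,-2,85, 75,-83,0,-4,85, 105,-117,0,-6,85, 135,-150,0,-8,85, 165,-183,0,-10,85, 195,-217,0,-12,85, 225,-250,0,-14,85, 253,-281,0,-16,85, 280,-311,0,-18,85, 305,-339,0,-20,85, 330,-367,0,-21,85, 352,-391,0,-21,85, 374,-416,0,-21,85, 394,-438,0,-21,85, 410,-456,0,-21,85, 420,-467,0,-21,85, 428,-476,0,-21,85, 428,-476,0,-21,85, 428,-476,0,-21,85]'
python3 - <<'E'
from cell import *
import cv2,numpy as np
s=read_state();print({k:np.round(s[k],3) for k in("clock","eef_pos","tool_rot","force","qpos")})
p=camera_params("wrist");im,d=get_image("wrist");cv2.imwrite("pics/w1.png",cv2.resize(im,None,fx=1.5,fy=1.5))
np.savez("w1.npz",im=im,d=d,**p)
E
```

```text
clock: 1.82
eef_pos: [461.8, -12.0, 404.5]
tool_rot: [-3.141, 0.001, 0.728]
force: [-0.8, 0.1, -0.2]
width: 85.2
{'clock': np.float64(1.817), 'eef_pos': array([461.778, -12.034, 404.548]), 'tool_rot': array([-3.141e+00,  1.000e-03,  7.280e-01]), 'force': array([-0.751,  0.129, -0.175]), 'qpos': array([ 0.08 ,  0.366, -0.154,  2.018,  0.08 ,  0.763, -0.965])}
```

View pics/w1.png

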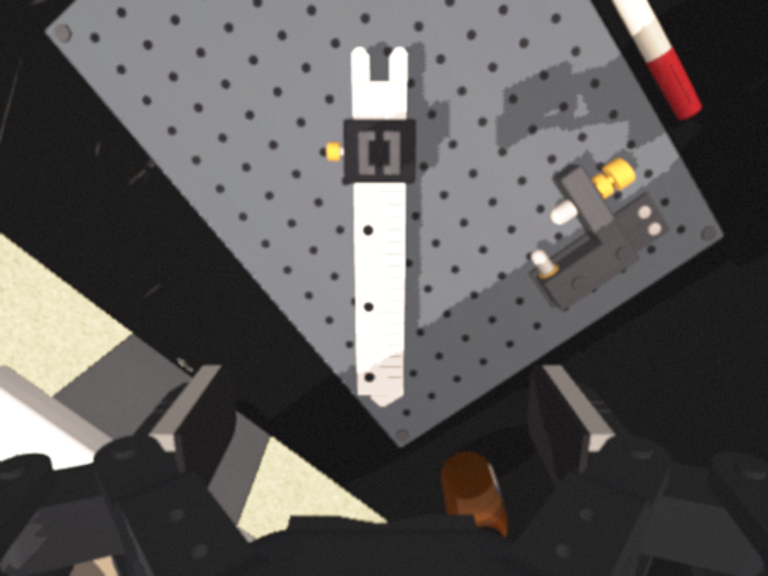

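```bash
cat >> h.py <<'E'
def railfit(z,box,free_uv,thr=170,h=36):
    g=cv2.cvtColor(z['im'],cv2.COLOR_BGR2GRAY)
    L=[];R=[]
    for r in range(box[2],box[3]):
        xs=np.where(g[r,box[0]:box[1]]>thr)[0]
        if len(xs)>15:L.append((box[0]+xs[0]-.5,r));R.append((box[0]+xs[-1]+.5,r))
    out=[]
    for P in(L,R):
        W=toworld(z,P,h)[:,:2];v=cv2.fitLine(W.astype(np.float32),cv2.DIST_HUBER,0,.01,.01).ravel();d=v[:2] if v[1]>0 else -v[:2];out.append((v[2:],d))
    d=out[0][1]+out[1][1];d/=np.linalg.norm(d);n=np.array([d[1],-d[0]])
    print("angles",[float(np.arctan2(-o[1][0],o[1][1])) for o in out],"width",abs((out[1][0]-out[0][0])@n))
    yaw=np.arctan2(-d[0],d[1]);lat=((out[0][0]+out[1][0])/2)@n
    return yaw,d,n,lat
E
python3 - <<'E'
from h import *
z=load("w1")
yaw,d,n,lat=railfit(z,(220,285,130,240),None)
f=lambda uv,h=36:toworld(z,np.array(uv)/1.5-.17,h)[0,:2]
fork_tip=[f([360,46])@d,f([399,46])@d];fl=f([380,81])@d;fe=f([383,404])@d
print("along tips",fork_tip,"floor",fl,"free",fe, "est fork pt: ",np.array(fork_tip)-14,fl+6,fe+235)
al=np.mean([np.mean(fork_tip)-14,fl+6,fe+235]);fork=d*al+n*lat
mid=fork-110.5*d
print("yaw",yaw,"fork",fork,"mid",mid)
c=np.array([525.07,22.05]);a=-.1913
for nm,p,h in(("pad tip",[553,217],26.5),("plung",[535,255],26.5),("cornr -y,+x",[722,235],12),("corn -x -y",[401,446],12),("-x+y",[46,31],12)):
    w=f(p,h);print(nm,w,rot(-a)@(w-c))
E
```

```text
angles [-0.8409566283226013, -0.8371634483337402] width 35.62977
along tips [np.float64(461.12845044907675), np.float64(461.02850882085784)] floor 440.6528876524802 free 212.42906665832146 est fork pt:  [447.12845045 447.02850882] 446.6528876524802 447.42906665832146
yaw -0.83905995 fork [543.52764942  63.84759952] mid [461.31395008  -9.98436307]
pad tip [554.4241992  -89.68189396] [  50.06289834 -104.11239767]
plung [ 527.24148196 -100.06155659] [  25.34959194 -119.47110853]
cornr -y,+x [ 631.14710873 -198.62327401] [ 146.09982642 -196.47872042]
corn -x -y [ 340.9604643  -141.25861754] [-149.70024947 -195.33525285]
-x+y [417.64905505 248.39406627] [-148.49736625  201.7905547 ]
```

```bash
python3 -m jog '[1,-2,30,0,85, 1,-2,65,0,85, 1,-2,100,0,85, 1,-2,135,0,85, 1,-2,165,0,85, 1,-2,190,0,85, 1,-2,205,0,85, 1,-2,212,0,85, 1,-2,216,0,85, 1,-2,216,0,85]'
python3 -m jog '[0,0,0,0,60, 0,0,0,0,45, 0,0,0,0,30, 0,0,0,0,30, 0,0,0,0,30, 0,0,0,0,30, 0,0,0,0,30, 0,0,0,0,30]'
python3 - <<'E'
from cell import *
import cv2,numpy as np
s=read_state();print({k:np.round(s[k],3) for k in("clock","eef_pos","tool_rot","force","torque","qpos")})
p=camera_params("wrist");im,d=get_image("wrist");cv2.imwrite("pics/w2.png",cv2.resize(im,None,fx=1.5,fy=1.5))
np.savez("w2.npz",im=im,d=d,**p)
p=camera_params("top");im,d=get_image("top");np.savez("t2.npz",im=im,d=d,**p);cv2.imwrite("pics/t2.png",cv2.resize(im[120:290,180:390],None,fx=3.6,fy=3.5,interpolation=cv2.INTER_CUBIC))
E
```

```text
clock: 2.7
eef_pos: [460.8, -11.6, 187.7]
tool_rot: [-3.14, 0.002, 0.724]
force: [-0.4, -0.5, -0.8]
width: 85.0
clock: 3.37
eef_pos: [461.5, -10.0, 189.5]
tool_rot: [3.14, -0.0, 0.727]
force: [0.8, -0.1, 5.6]
width: 33.1
{'clock': np.float64(3.367), 'eef_pos': array([461.484, -10.05 , 189.463]), 'tool_rot': array([ 3.14 , -0.   ,  0.727]), 'force': array([ 0.795, -0.075,  5.649]), 'torque': array([-0.038,  0.097,  0.022]), 'qpos': array([ 0.082,  0.766, -0.178,  2.18 ,  0.554,  0.237, -1.433])}
```

View pics/w2.png

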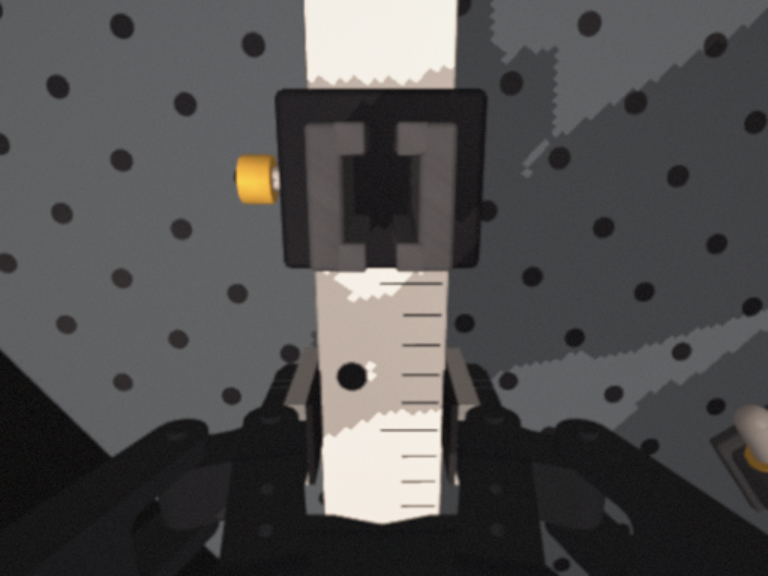

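View pics/t2.png

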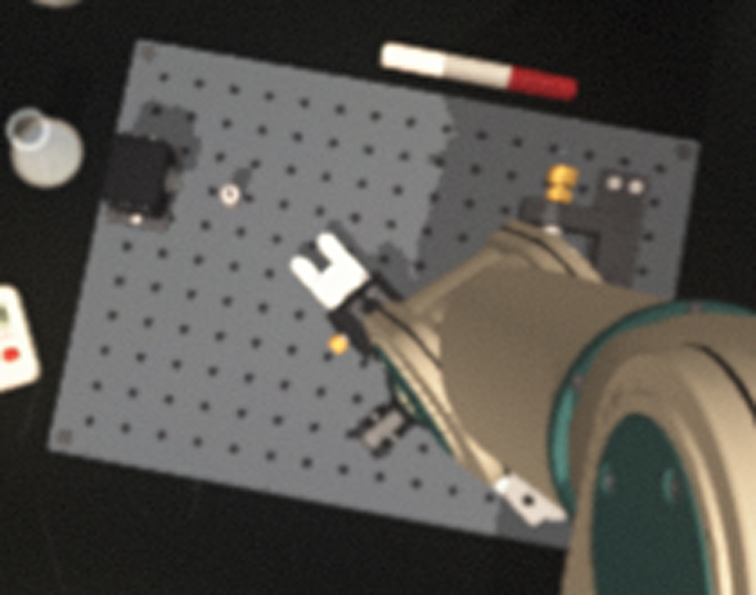

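```bash
python3 -m jog '[0,0,-1,0,30, 3,-1,-1,0,30, 8,-3,-1,0,30, 14,-5,-1,0,30, 20,-7,-1,0,30, 26,-9,-1,0,30, 32,-11,-1,0,30, 38,-13,-1,0,30, 42,-13.3,-1,0,30, 45,-13.3,-1,0,30, 45,-13.3,-1,0,30]'
python3 - <<'E'
from cell import *
import cv2,numpy as np
s=read_state();print({k:np.round(s[k],3) for k in("clock","eef_pos","tool_rot","force","torque","qpos")})
p=camera_params("wrist");im,d=get_image("wrist");cv2.imwrite("pics/w3.png",cv2.resize(im,None,fx=1.5,fy=1.5))
np.savez("w3.npz",im=im,d=d,**p)
p=camera_params("top");im,d=get_image("top");np.savez("t3.npz",im=im,d=d,**p);cv2.imwrite("pics/t3.png",cv2.resize(im[145:245,210:310],None,fx=6,fy=6,interpolation=cv2.INTER_CUBIC))
p=camera_params("scene");im,d=get_image("scene");np.savez("s3.npz",im=im,d=d,**p);cv2.imwrite("pics/s3.png",cv2.resize(im[160:270,180:360],None,fx=4,fy=4,interpolation=cv2.INTER_CUBIC))
E
```

```text
clock: 4.38
eef_pos: [486.7, 30.4, 189.7]
tool_rot: [3.141, -0.001, 0.727]
force: [0.3, -0.1, -3.6]
width: 32.7
{'clock': np.float64(4.383), 'eef_pos': array([486.732,  30.391, 189.727]), 'tool_rot': array([ 3.141e+00, -1.000e-03,  7.270e-01]), 'force': array([ 0.316, -0.059, -3.64 ]), 'torque': array([-0.01 ,  0.04 , -0.044]), 'qpos': array([ 0.02 ,  0.78 , -0.208,  2.11 ,  0.515,  0.298, -1.468])}
```

View pics/w3.png

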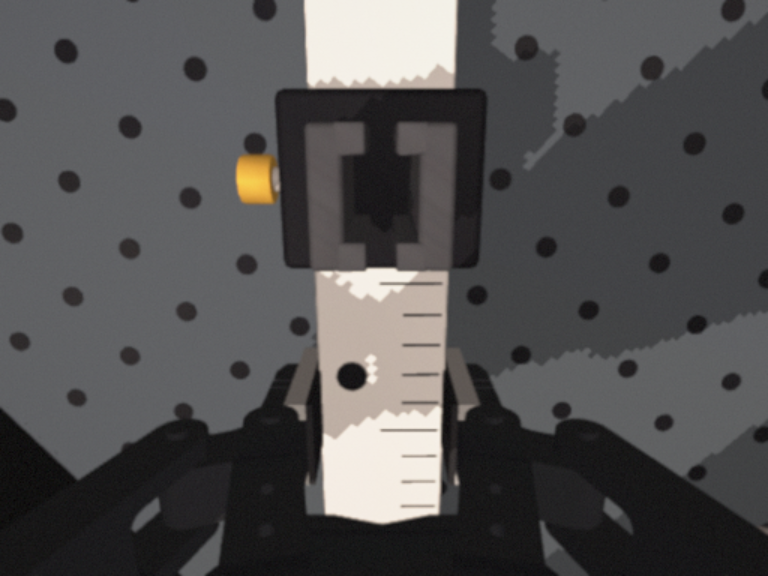

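View pics/t3.png

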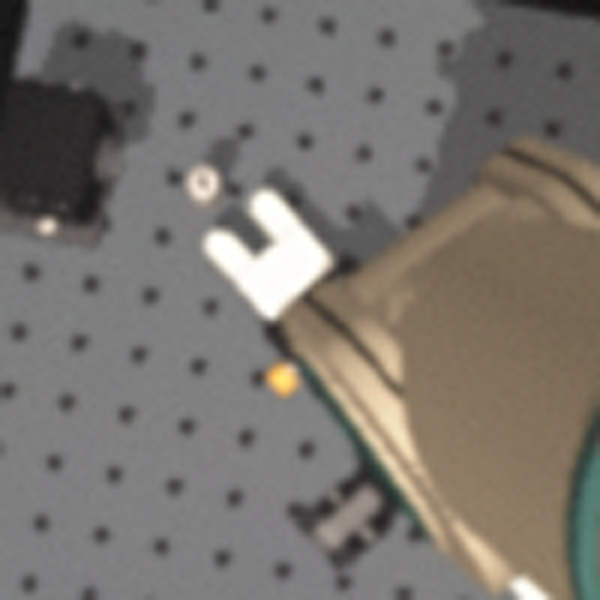

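View pics/s3.png

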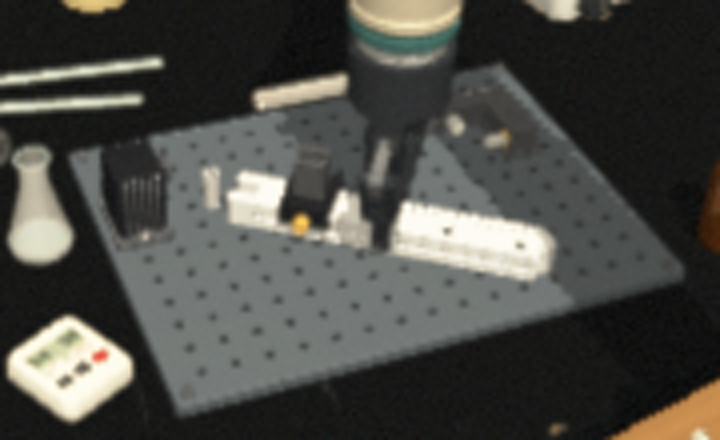

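```bash
python3 - <<'E'
from h import *
z=load("t3");g=cv2.cvtColor(z['im'],cv2.COLOR_BGR2GRAY)
F=lambda p,h:toworld(z,np.array(p)/6+[210,145]-.4,h)[0,:2]
# subpixel post
sub=g[170:182,238:250].astype(float);sub=np.clip(sub-120,0,None);ys,xs=np.mgrid[170:182,238:250]
m=(xs<248)&(ys<181);sub=sub*m
pu=[(sub*xs).sum()/sub.sum(),(sub*ys).sum()/sub.sum()];print("post uv",pu)
post=toworld(z,pu,46)[0,:2]
m=(g>165).astype(np.uint8);m[:172]=0;m[200:]=0;m[:,:242]=0;m[:,268:]=0
m[:178,:249]=0
cs,_=cv2.findContours(m,0,1);ct=max(cs,key=cv2.contourArea);r=cv2.minAreaRect(ct);print(r)
a=-.839+0.0;d=np.array([-np.sin(a),np.cos(a)]);n=np.array([d[1],-d[0]])
W=toworld(z,ct.reshape(-1,2),36)[:,:2]
print("post",post)
ln=(W@n);la=W@d
print("n range",ln.min(),ln.max(),"mid",(ln.min()+ln.max())/2,"post n",post@n,"along tips",la.max(),"post d",post@d)
# slot edges along rows: gray profile across slot near tips
for off in(4,8,12):
    base=la.max()-off
    s=np.arange(-24,24.1,.5);P=np.c_[(base*d+ (post@n+s)[:,None]*n),np.full(len(s),36)]
    uv=proj(z,P).astype(np.float32);v=cv2.remap(g,uv[:,0].reshape(1,-1),uv[:,1].reshape(1,-1),cv2.INTER_LINEAR).ravel()
    c=np.where(np.diff((v>140).astype(int)))[0];print(off,s[c])
E
```

```text
post uv [np.float64(243.10715763342986), np.float64(175.4431112949938)]
((254.0999755859375, 186.79998779296875), (17.771732330322266, 15.363414764404297), 48.366458892822266)
post [590.1892044  123.37263333]
n range 285.7741517928355 323.1011808886142 mid 304.43766634072483 post n 302.5824474098169 along tips 506.2194690929563 post d 521.5246553747293
4 [-18.   -3.5   6.5  21. ]
8 [-18.5  -2.5   6.5  21.5]
12 [-18.5  -2.5   6.5  21.5]
```

```bash
python3 -m jog '[2,-1,0,0,30, 4,-1.7,0,0,30, 7,-1.7,0,0,30, 10,-1.7,0,0,30, 12,-1.7,0,0,30, 13,-1.7,0,0,30]'
python3 -m jog '[1,0,0,0,30, 2,0,0,0,30, 2,0,0,0,30]'
python3 -m jog '[1,0,0,0,30, 2,0,0,0,30, 2,0,0,0,30]'
```

```text
clock: 5.03
eef_pos: [495.1, 40.1, 189.7]
tool_rot: [3.142, -0.001, 0.727]
force: [0.8, 1.0, -2.7]
width: 32.7
clock: 5.28
eef_pos: [496.4, 41.2, 189.7]
tool_rot: [3.142, -0.0, 0.726]
force: [0.3, -0.6, -3.2]
width: 32.5
clock: 5.53
eef_pos: [497.9, 42.5, 189.7]
tool_rot: [3.142, -0.0, 0.726]
force: [-0.0, -0.7, -4.2]
width: 32.6
```

```bash
python3 -m jog '[1,0,0,0,30, 2,0,0,0,30, 2,0,0,0,30]'
python3 -m jog '[1,0,0,0,30, 2,0,0,0,30, 2,0,0,0,30]'
python3 -m jog '[1,0,0,0,30, 2,0,0,0,30, 2,0,0,0,30]'
```

```text
clock: 5.78
eef_pos: [499.4, 43.9, 189.8]
tool_rot: [3.142, -0.001, 0.726]
force: [1.1, -0.1, -3.6]
width: 32.7
clock: 6.03
eef_pos: [500.9, 45.2, 189.8]
tool_rot: [3.142, -0.001, 0.726]
force: [0.3, -0.6, -4.0]
width: 32.6
clock: 6.28
eef_pos: [502.4, 46.5, 189.8]
tool_rot: [3.141, -0.001, 0.726]
force: [0.2, 0.3, -4.1]
width: 32.8
```

Moved 23 mm; ~6 mm to go by vision. Verify the post is in the slot.

```bash
python3 -m jog '[1,0,0,0,30, 1,0,0,0,30]'
python3 -m jog '[1,0,0,0,30, 1,0,0,0,30]'
python3 - <<'E'
from cell import *
import cv2,numpy as np
p=camera_params("top");im,d=get_image("top");np.savez("t4.npz",im=im,d=d,**p);cv2.imwrite("pics/t4.png",cv2.resize(im[145:245,210:310],None,fx=6,fy=6,interpolation=cv2.INTER_CUBIC))
E
```

```text
clock: 6.45
eef_pos: [503.1, 47.2, 189.7]
tool_rot: [3.142, -0.0, 0.726]
force: [0.3, 0.4, -4.0]
width: 32.8
clock: 6.62
eef_pos: [503.9, 47.8, 189.8]
tool_rot: [3.141, -0.0, 0.726]
force: [0.4, -0.6, -4.4]
width: 32.9
```

View pics/t4.png

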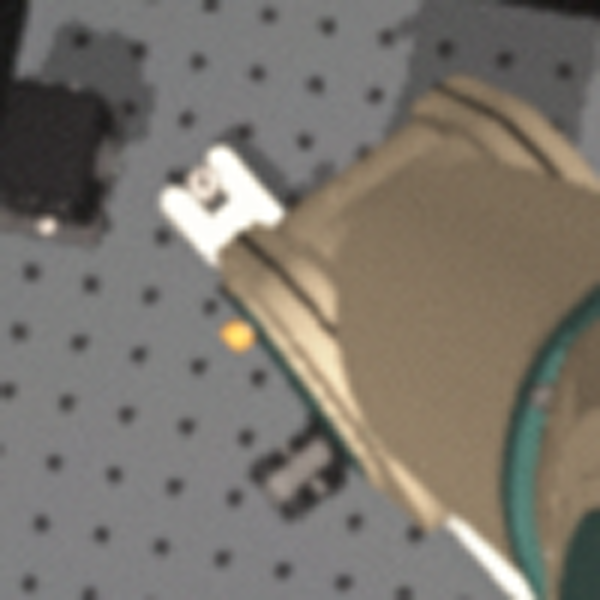

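```bash
for i in 1 ; do python3 -m jog '[1,0,0,0,30, 1,0,0,0,30]'; done
python3 -m jog '[1,0,0,0,30, 1,0,0,0,30]'
```

```text
clock: 6.83
eef_pos: [504.6, 48.5, 189.8]
tool_rot: [3.141, -0.0, 0.726]
force: [0.6, 0.2, -4.3]
width: 33.1
clock: 7.0
eef_pos: [505.4, 49.2, 189.7]
tool_rot: [3.142, -0.0, 0.726]
force: [-0.2, 0.0, -3.7]
width: 32.9
```

```bash
python3 -m jog '[0.7,0,0,0,30, 0.7,0,0,0,30]'
```

```text
clock: 7.17
eef_pos: [505.8, 49.6, 189.7]
tool_rot: [3.142, -0.0, 0.726]
force: [-0.1, -0.4, -3.9]
width: 32.8
```

```bash
python3 -m jog '[0.7,0,0,0,30, 0.7,0,0,0,30]'
```

```text
clock: 7.33
eef_pos: [506.4, 50.0, 189.7]
tool_rot: [3.142, -0.0, 0.726]
force: [-0.5, -0.8, -3.6]
width: 32.9
```

```bash
python3 -m jog '[0.5,0,0,0,30, 0.5,0,0,0,30]'
```

```text
clock: 7.5
eef_pos: [506.7, 50.4, 189.7]
tool_rot: [-3.142, -0.0, 0.726]
force: [0.8, -0.4, -3.6]
width: 32.8
```

```bash
python3 -m jog '[0.5,0,0,0,30, 0.5,0,0,0,30]'
```

```text
clock: 7.67
eef_pos: [507.0, 50.7, 189.7]
tool_rot: [3.142, -0.0, 0.726]
force: [0.5, 0.2, -4.1]
width: 33.1
```

```bash
python3 -m jog '[0.5,0,0,0,30, 0.5,0,0,0,30]'
```

```text
clock: 7.83
eef_pos: [507.4, 51.0, 189.7]
tool_rot: [3.142, -0.0, 0.726]
force: [0.3, -0.8, -4.8]
width: 32.7
```

```bash
python3 -m jog '[0.5,0,0,0,30, 0.5,0,0,0,30]'
```

```text
clock: 8.0
eef_pos: [507.8, 51.3, 189.7]
tool_rot: [3.142, -0.0, 0.726]
force: [0.4, -0.2, -3.6]
width: 32.5
```

```bash
python3 -m jog '[0.5,0,0,0,30, 0.5,0,0,0,30]'
```

```text
clock: 8.17
eef_pos: [508.2, 51.7, 189.7]
tool_rot: [3.142, -0.0, 0.726]
force: [-0.4, 0.2, -4.1]
width: 32.7
```

```bash
python3 -m jog '[0.5,0,0,0,30, 0.5,0,0,0,30]'
```

```text
clock: 8.33
eef_pos: [508.3, 51.8, 189.7]
tool_rot: [-3.142, 0.001, 0.726]
force: [-1.2, -1.1, -4.7]
width: 32.9
```

```bash
python3 -m jog '[0.5,0,0,0,30, 0.5,0,0,0,30]'
```

```text
clock: 8.5
eef_pos: [508.4, 51.9, 189.6]
tool_rot: [-3.141, 0.001, 0.726]
force: [-1.9, -1.8, -3.6]
width: 32.7
```

```bash
python3 -m jog '[0.5,0,0,0,30, 0.5,0,0,0,30]'
```

```text
clock: 8.67
eef_pos: [508.6, 52.0, 189.6]
tool_rot: [-3.141, 0.002, 0.726]
force: [-2.5, -1.9, -2.2]
width: 32.7
```

```bash
python3 -m jog '[0,0,0.5,0,30, 0,0,1,0,30, 0,0,1,0,30, 0,0,1,0,40, 0,0,1,0,60, 0,0,1,0,60, 0,0,1,0,60]'
python3 -m jog '[0,0,-20,0,70, 0,0,-50,0,70, 0,0,-80,0,70, 0,0,-110,0,70, 0,0,-140,0,70, 0,0,-160,0,70, 0,0,-160,0,70]'
python3 - <<'E'
from cell import *
import cv2,numpy as np
p=camera_params("wrist");im,d=get_image("wrist");cv2.imwrite("pics/w5.png",cv2.resize(im,None,fx=1.5,fy=1.5))
np.savez("w5.npz",im=im,d=d,**p)
p=camera_params("top");im,d=get_image("top");np.savez("t5.npz",im=im,d=d,**p);cv2.imwrite("pics/t5.png",cv2.resize(im[145:245,210:310],None,fx=6,fy=6,interpolation=cv2.INTER_CUBIC))
E
```

```text
clock: 9.25
eef_pos: [509.9, 53.1, 189.0]
tool_rot: [3.141, -0.002, 0.727]
force: [1.2, 0.0, -0.1]
width: 60.1
clock: 9.83
eef_pos: [510.8, 53.3, 352.9]
tool_rot: [3.137, -0.008, 0.726]
force: [0.2, 0.2, -0.4]
width: 69.8
```

View pics/w5.png

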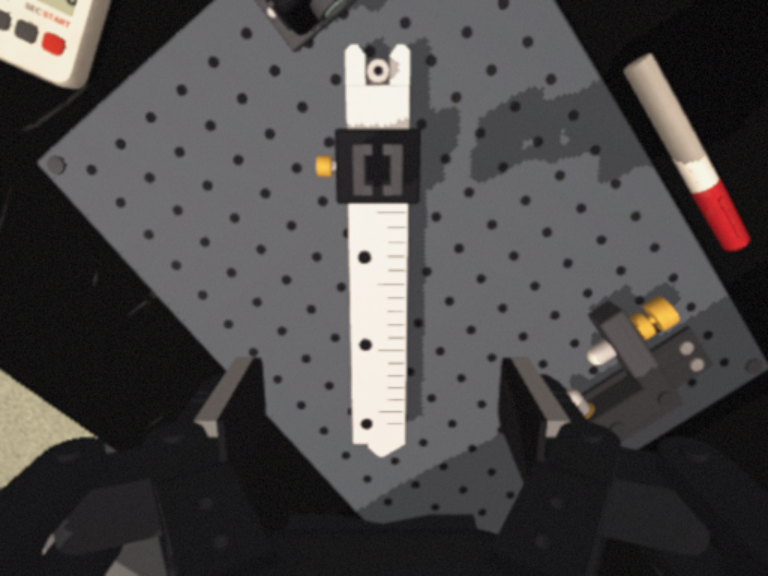

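View pics/t5.png

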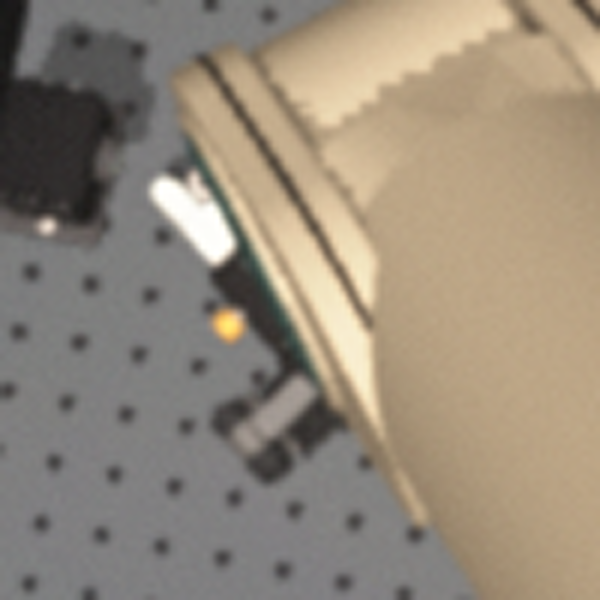

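```bash
python3 - <<'E'
from h import *
z=load("w5")
f=lambda uv,h=36:toworld(z,np.array(uv)/1.5-.17,h)[0,:2]
yaw,d,n,lat=railfit(z,(215,285,150,290),None)
post=f([378,70],46);print("yaw",yaw,"post",post)
print("floor->post",(post-f([378,85]))@d,"tips->post",(f([356,45])-post)@d,(f([400,45])-post)@d,"free->post",(post-f([382,456]))@d,"lateral",post@n-lat)
pad=f([592,360],26.5);pl=f([575,398],26.5);print("pad",pad,"rel",pad-post,"plung",pl)
g=cv2.cvtColor(z['im'],cv2.COLOR_BGR2GRAY)
for p in([45,163],[755,368]):print(f(p,12))
fork=post;
for yy in(-93.5,-107.5):
  print("tail left side pt", post-(110.5-yy)*d-17*n)
E
cat >> h.py <<'E'
E
python3 - <<'E'
import cv2
im=cv2.imread('pics/w5.png');cv2.imwrite('pics/w5c.png',cv2.resize(im[20:120,320:440],None,fx=6,fy=6,interpolation=cv2.INTER_CUBIC))
E
```

```text
angles [-0.8401366472244263, -0.8458801507949829] width 34.344757
yaw -0.8430084 post [590.41947815 124.483792  ]
floor->post 6.2494331458424695 tips->post 13.655921527458247 13.637473048602525 free->post 235.81725881822595 lateral 0.597226947325737
pad [553.99095623 -92.80149668] rel [ -36.42852192 -217.28528868] plung [ 528.14843436 -104.86090096]
[420.10462724 244.92363161]
[ 624.75629326 -192.65571073]
tail left side pt [426.79461262   1.47198455]
tail left side pt [416.34154865  -7.84108002]
```

View pics/w5c.png

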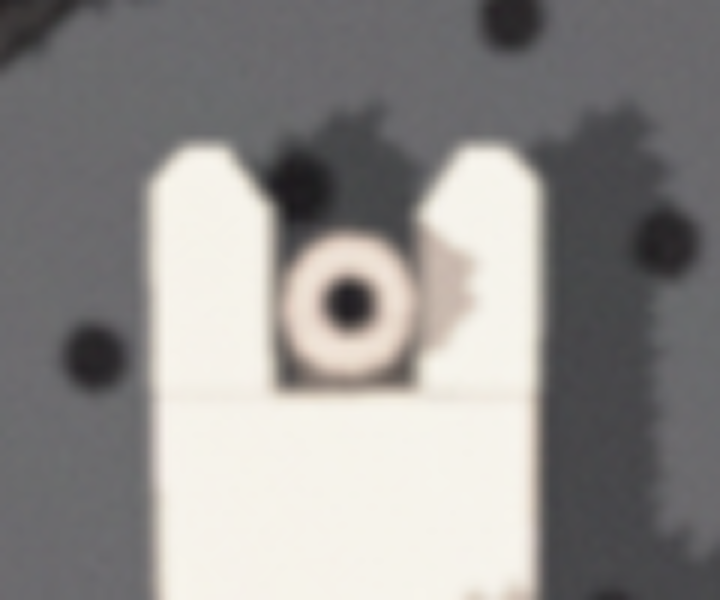

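```bash
python3 -m jog '[0,0,30,0,70, 0,0,65,0,70, 0,0,100,0,70, 0,0,130,0,70, 0,0,150,0,70, 0,0,159,0,70, 0,0,159,0,50, 0,0,159,0,40, 0,0,159,0,30, 0,0,159,0,30, 0,0,159,0,30, 0,0,159,0,30]'
python3 -c "
from cell import *;print(read_state()['qpos'].round(3))"
```

```text
clock: 10.93
eef_pos: [509.5, 52.6, 190.8]
tool_rot: [3.141, -0.002, 0.726]
force: [0.2, -0.3, 4.9]
width: 32.9
[ 1.000e-03  7.950e-01 -2.390e-01  2.044e+00  5.040e-01  3.570e-01
 -1.490e+00]
```

```bash
python3 -m jog '[0,0,-1,0,30, 0,2.4,-1,-1.25,30, 0.1,4.8,-1,-2.5,30, 0.2,7.2,-1,-3.75,30, 0.4,9.6,-1,-5,30, 0.7,12,-1,-6.25,30, 1,14.4,-1,-7.5,30, 1.3,16.8,-1,-8.75,30, 1.7,19.2,-1,-10,30, 1.7,19.2,-1,-10,30]'
```

```text
clock: 11.77
eef_pos: [523.8, 38.9, 190.8]
tool_rot: [3.141, -0.0, 0.902]
force: [-1.0, -0.1, 3.1]
width: 32.5
```

```bash
python3 -m jog '[0,2.4,0,-1.25,30, 0.1,4.8,0,-2.5,30, 0.2,7.2,0,-3.75,30, 0.4,9.6,0,-5,30, 0.7,12,0,-6.25,30, 1,14.4,0,-7.5,30, 1.3,16.8,0,-8.75,30, 1.7,19.2,0,-10,30, 2.1,21.5,0,-11.25,30, 2.6,23.9,0,-12.5,30, 2.6,23.9,0,-12.5,30, 2.6,23.9,0,-12.5,30]'
```

```text
clock: 12.77
eef_pos: [544.1, 26.2, 190.9]
tool_rot: [3.141, -0.0, 1.121]
force: [-1.7, -0.4, 3.9]
width: 32.8
```

```bash
python3 -m jog '[0,0,0,0,40, 0,0,0,0,60, 0,0,0,0,70, 0,0,0,0,70, 0,0,-20,0,70, 0,0,-50,0,70, 0,0,-80,0,70, 0,0,-110,0,70, 0,0,-130,0,70, 0,0,-140,0,70, 0,0,-140,0,70, 0,0,-140,0,70]'
python3 - <<'E'
from cell import *
import cv2,numpy as np
s=read_state();print({k:np.round(s[k],3) for k in("clock","eef_pos","tool_rot","force","qpos")})
p=camera_params("wrist");im,d=get_image("wrist");cv2.imwrite("pics/w6.png",cv2.resize(im,None,fx=1.5,fy=1.5))
np.savez("w6.npz",im=im,d=d,**p)
E
```

```text
clock: 13.77
eef_pos: [543.4, 26.3, 330.3]
tool_rot: [3.142, 0.0, 1.119]
force: [-0.4, -0.1, -0.4]
width: 69.8
{'clock': np.float64(13.767), 'eef_pos': array([543.413,  26.261, 330.274]), 'tool_rot': array([3.142, 0.   , 1.119]), 'force': array([-0.405, -0.098, -0.373]), 'qpos': array([ 0.262,  0.63 , -0.555,  1.88 ,  0.466,  0.763, -1.003])}
```

View pics/w6.png

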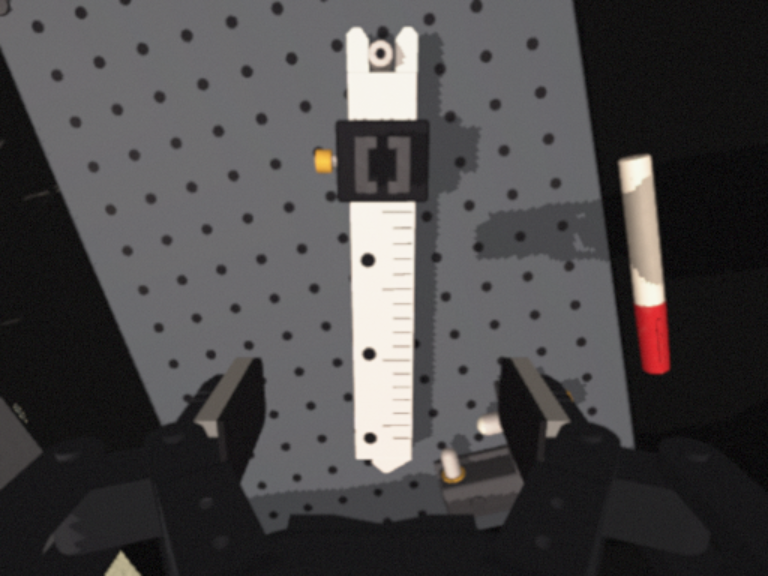

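```bash
python3 -m jog '[-15,-8,0,0,30, -35,-18,0,0,0, -55,-28,0,0,0, -72,-36,0,0,0, -82,-40,0,0,0, -85,-40,20,0,0, -85,-40,50,0,0, -85,-40,80,0,0, -85,-40,105,0,0, -85,-40,125,0,0, -85,-40,133,0,0, -85,-40,136,0,0, -85,-40,136,0,0, -85,-40,136,0,0]'
python3 - <<'E'
from cell import *
import cv2,numpy as np
s=read_state();print({k:np.round(s[k],3) for k in("clock","eef_pos","tool_rot","force","qpos")})
p=camera_params("wrist");im,d=get_image("wrist");cv2.imwrite("pics/w7.png",cv2.resize(im,None,fx=1.5,fy=1.5))
np.savez("w7.npz",im=im,d=d,**p)
E
```

```text
clock: 14.98
eef_pos: [470.9, -32.2, 195.2]
tool_rot: [3.141, -0.001, 1.119]
force: [0.4, 0.2, 0.1]
width: 0.0
{'clock': np.float64(14.983), 'eef_pos': array([470.856, -32.241, 195.178]), 'tool_rot': array([ 3.141e+00, -1.000e-03,  1.119e+00]), 'force': array([0.419, 0.175, 0.139]), 'qpos': array([ 0.214,  0.77 , -0.304,  2.149,  0.719,  0.321, -1.152])}
```

View pics/w7.png

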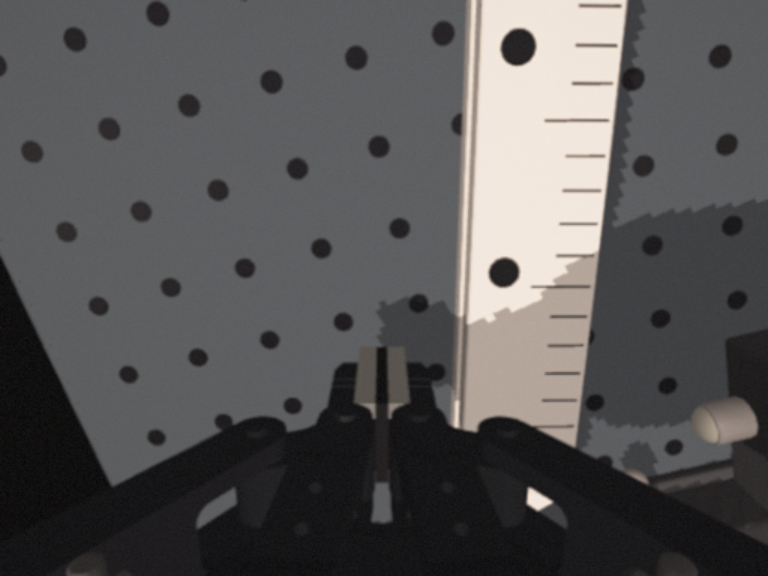

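```bash
python3 -m jog '[0,2,0,0,0, 0,4,0,0,0, 0,6,0,0,0, 0,8,0,0,0, 0,8,0,0,0]'
python3 -m jog '[0,1,0,0,0, 0,2,0,0,0, 0,3,0,0,0, 0,3,0,0,0]'
python3 -m jog '[0,1,0,0,0, 0,2,0,0,0, 0,3,0,0,0, 0,3,0,0,0]'
```

```text
clock: 15.45
eef_pos: [478.3, -36.3, 195.0]
tool_rot: [3.14, -0.001, 1.118]
force: [0.1, -0.5, -0.2]
width: 0.3
clock: 15.78
eef_pos: [480.3, -37.2, 194.7]
tool_rot: [-3.141, 0.0, 1.119]
force: [-0.0, -0.1, -0.2]
width: 0.1
clock: 16.12
eef_pos: [483.2, -38.7, 194.7]
tool_rot: [3.142, 0.0, 1.119]
force: [-0.7, -0.0, -0.8]
width: 0.2
```

```bash
python3 -m jog '[0,1,0,-0.3,0, 0,2,0,-0.6,0, 0,2,0,-0.6,0]'
python3 -m jog '[0,1,0,-0.3,0, 0,2,0,-0.6,0, 0,2,0,-0.6,0]'
python3 -m jog '[0,1,0,-0.3,0, 0,2,0,-0.6,0, 0,2,0,-0.6,0]'
python3 -m jog '[0,1,0,-0.3,0, 0,2,0,-0.6,0, 0,2,0,-0.6,0]'
```

```text
clock: 16.37
eef_pos: [485.1, -39.6, 194.7]
tool_rot: [3.141, -0.0, 1.13]
force: [-1.8, 0.2, 0.0]
width: -0.3
clock: 16.62
eef_pos: [486.9, -40.4, 194.7]
tool_rot: [3.141, -0.0, 1.14]
force: [-0.3, -0.5, -0.3]
width: -0.3
clock: 16.87
eef_pos: [488.6, -41.3, 194.7]
tool_rot: [3.141, 0.0, 1.151]
force: [-0.6, 0.7, -1.0]
width: 0.1
clock: 17.12
eef_pos: [490.5, -42.1, 194.7]
tool_rot: [3.141, 0.0, 1.161]
force: [-1.0, 0.1, -0.3]
width: 0.3
```

```bash
python3 - <<'E'
from cell import *
import cv2,numpy as np
from h import *
p=camera_params("wrist");im,d=get_image("wrist");cv2.imwrite("pics/w8.png",cv2.resize(im,None,fx=1.5,fy=1.5))
np.savez("w8.npz",im=im,d=d,**p)
E
```

```text
(no output)
```

View pics/w8.png

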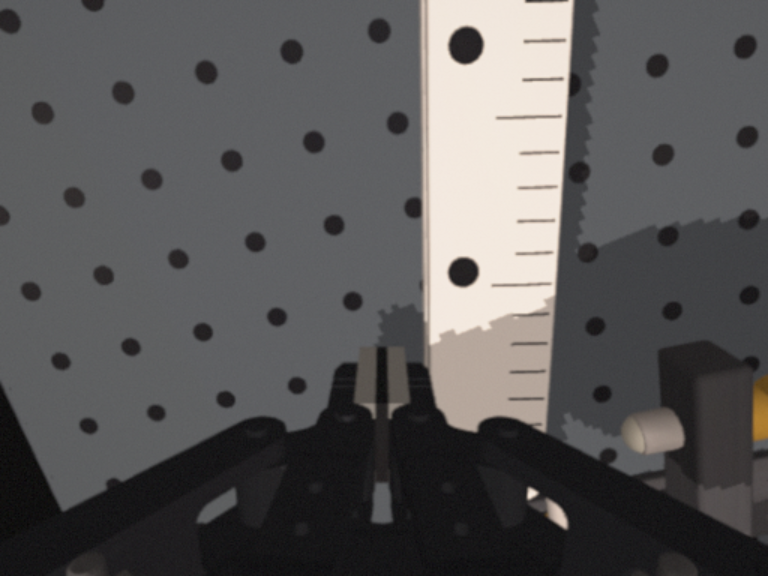

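```bash
python3 - <<'E'
from h import *
z=load("w8")
g=cv2.cvtColor(z['im'],cv2.COLOR_BGR2GRAY)
f=lambda uv,h=36:toworld(z,np.array(uv)/1.5-.17,h)[0,:2]
R=np.array([f([574,0]),f([567,150]),f([546,430])]);L=np.array([f([427,20]),f([427,340])])
for A in(R,L):
    v=A[0]-A[-1];print(np.arctan2(-v[0],v[1]),np.linalg.norm(v))
v=R[0]-R[-1];th=np.arctan2(-v[0],v[1]);n=np.array([np.cos(th),np.sin(th)])
pad=f([622,430],26.5);print("pad",pad,"gap",(pad-R[-1])@n,"width",(R[1]-L[0])@n)
print("remaining deg",np.degrees(((pad-R[-1])@n)/218))
E
```

```text
-0.3774262861078461 113.43901357007408
-0.38525304380297154 80.40775106772905
pad [553.14482893 -88.79732503] gap 27.58127149860115 width 34.7014983968749
remaining deg 7.249038763643639
```

```bash
python3 -m jog '[0,1,0,-0.3,0, 0,2,0,-0.6,0, 0,3,0,-0.9,0, 0,4,0,-1.2,0, 0,4,0,-1.2,0]'
python3 -m jog '[0,1,0,-0.3,0, 0,2,0,-0.6,0, 0,2,0,-0.6,0]'
python3 -m jog '[0,1,0,-0.3,0, 0,1,0,-0.3,0]'
```

```text
clock: 17.58
eef_pos: [494.3, -43.7, 194.7]
tool_rot: [3.141, -0.0, 1.182]
force: [-0.9, 0.2, 0.5]
width: 0.4
clock: 17.83
eef_pos: [496.1, -44.4, 194.7]
tool_rot: [3.141, -0.0, 1.192]
force: [-0.9, -0.9, 0.4]
width: -0.0
clock: 18.0
eef_pos: [496.9, -44.7, 194.7]
tool_rot: [3.141, -0.0, 1.198]
force: [-0.4, -0.6, -0.3]
width: 0.2
```

```bash
python3 -m jog '[0,1,0,-0.3,0, 0,1,0,-0.3,0]'
python3 -m jog '[0,1,0,-0.3,0, 0,1,0,-0.3,0]'
```

```text
clock: 18.17
eef_pos: [497.9, -45.1, 194.7]
tool_rot: [3.141, -0.0, 1.203]
force: [-1.2, -0.6, 0.2]
width: 0.3
clock: 18.33
eef_pos: [498.8, -45.5, 194.7]
tool_rot: [3.141, -0.0, 1.208]
force: [-1.7, -0.6, 0.2]
width: 0.3
```

```bash
python3 -m jog '[0,1,0,-0.3,0, 0,1,0,-0.3,0]'
python3 -m jog '[0,1,0,-0.3,0, 0,1,0,-0.3,0]'
python3 -m jog '[0,1,0,-0.3,0, 0,1,0,-0.3,0]'
```

```text
clock: 18.5
eef_pos: [499.8, -45.8, 194.7]
tool_rot: [3.141, -0.0, 1.213]
force: [-0.2, -0.9, 0.4]
width: -0.1
clock: 18.67
eef_pos: [500.7, -46.2, 194.7]
tool_rot: [3.141, -0.0, 1.219]
force: [-1.0, -0.1, -0.4]
width: 0.0
clock: 18.83
eef_pos: [501.4, -46.4, 194.7]
tool_rot: [-3.141, 0.0, 1.224]
force: [-2.5, 0.1, -0.4]
width: -0.1
```

```bash
python3 -m jog '[0,1,0,-0.3,0, 0,1,0,-0.3,0]'
python3 -m jog '[0,1,0,-0.3,0, 0,1,0,-0.3,0]'
```

```text
clock: 19.0
eef_pos: [502.1, -46.7, 194.7]
tool_rot: [-3.141, 0.0, 1.229]
force: [-3.3, -0.7, 1.0]
width: 0.0
clock: 19.17
eef_pos: [503.0, -47.2, 194.7]
tool_rot: [-3.141, 0.001, 1.234]
force: [-2.7, 0.2, 1.8]
width: 0.1
```

```bash
python3 -m jog '[0,1,0,-0.3,0, 0,1,0,-0.3,0]'
python3 -m jog '[0,1,0,-0.3,0, 0,1,0,-0.3,0]'
```

```text
clock: 19.33
eef_pos: [503.9, -47.6, 194.6]
tool_rot: [-3.141, 0.001, 1.24]
force: [-3.8, -0.9, 2.6]
width: -0.2
clock: 19.5
eef_pos: [504.9, -47.9, 194.6]
tool_rot: [-3.141, 0.001, 1.245]
force: [-4.8, -0.3, 2.1]
width: 0.2
```

```bash
python3 -m jog '[0,1,0,-0.3,0, 0,1,0,-0.3,0]'
python3 -m jog '[0,1,0,-0.3,0, 0,1,0,-0.3,0]'
```

```text
clock: 19.67
eef_pos: [505.7, -48.3, 194.6]
tool_rot: [-3.14, 0.001, 1.25]
force: [-4.7, 0.4, 2.2]
width: -0.3
clock: 19.83
eef_pos: [506.6, -48.7, 194.6]
tool_rot: [-3.14, 0.001, 1.255]
force: [-5.3, -0.2, 1.2]
width: -0.2
```

```bash
python3 -m jog '[0,1,0,-0.3,0, 0,1,0,-0.3,0]'
python3 -m jog '[0,1,0,-0.3,0, 0,1,0,-0.3,0]'
```

```text
clock: 20.0
eef_pos: [507.9, -49.2, 194.6]
tool_rot: [-3.141, 0.001, 1.26]
force: [-3.9, -1.1, -0.2]
width: 0.3
clock: 20.17
eef_pos: [509.5, -49.3, 194.7]
tool_rot: [3.141, -0.0, 1.266]
force: [-2.2, -0.5, -1.4]
width: 0.3
```

```bash
python3 -m jog '[0,1,0,-0.3,0, 0,1,0,-0.3,0]'
python3 - <<'E'
from cell import *
import cv2,numpy as np
p=camera_params("wrist");im,d=get_image("wrist");cv2.imwrite("pics/w9.png",cv2.resize(im,None,fx=1.5,fy=1.5))
np.savez("w9.npz",im=im,d=d,**p)
E
```

```text
clock: 20.33
eef_pos: [511.4, -49.0, 195.0]
tool_rot: [3.138, -0.002, 1.271]
force: [0.5, 0.4, 0.7]
width: -0.1
```

View pics/w9.png

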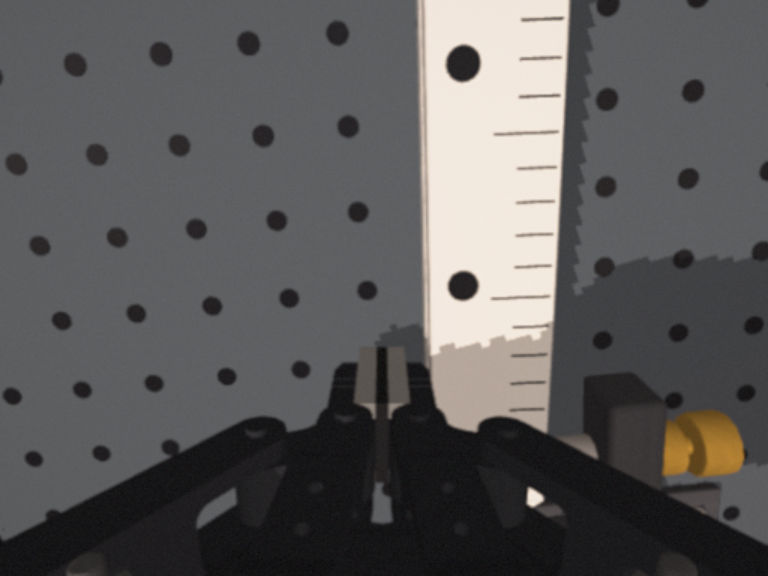

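```bash
python3 -m jog '[0,-4,0,0,0, 0,-9,0,0,0, 0,-14,0,0,0, 0,-16,-20,0,0, 0,-16,-50,0,0, 0,-16,-85,0,0, 0,-16,-120,0,0, 0,-16,-150,0,0, 0,-16,-165,0,0, 0,-16,-165,0,0, 0,-16,-165,0,0]'
python3 - <<'E'
from cell import *
import cv2,numpy as np
s=read_state();print({k:np.round(s[k],3) for k in("clock","eef_pos","tool_rot","force","qpos")})
for n in("wrist","top"):
    p=camera_params(n);im,d=get_image(n);cv2.imwrite(f"pics/{n}10.png",cv2.resize(im,None,fx=1.5,fy=1.5) if n=="wrist" else cv2.resize(im[120:290,180:390],None,fx=3.6,fy=3.5,interpolation=cv2.INTER_CUBIC))
    np.savez(f"{n}10.npz",im=im,d=d,**p)
E
```

```text
clock: 21.3
eef_pos: [494.4, -44.5, 360.3]
tool_rot: [3.14, 0.0, 1.271]
force: [0.0, -0.8, 1.1]
width: -0.1
{'clock': np.float64(21.3), 'eef_pos': array([494.433, -44.536, 360.268]), 'tool_rot': array([3.14 , 0.   , 1.271]), 'force': array([ 0.049, -0.819,  1.111]), 'qpos': array([ 0.488,  0.546, -0.666,  1.975,  0.477,  0.778, -0.755])}
```

View pics/wrist10.png

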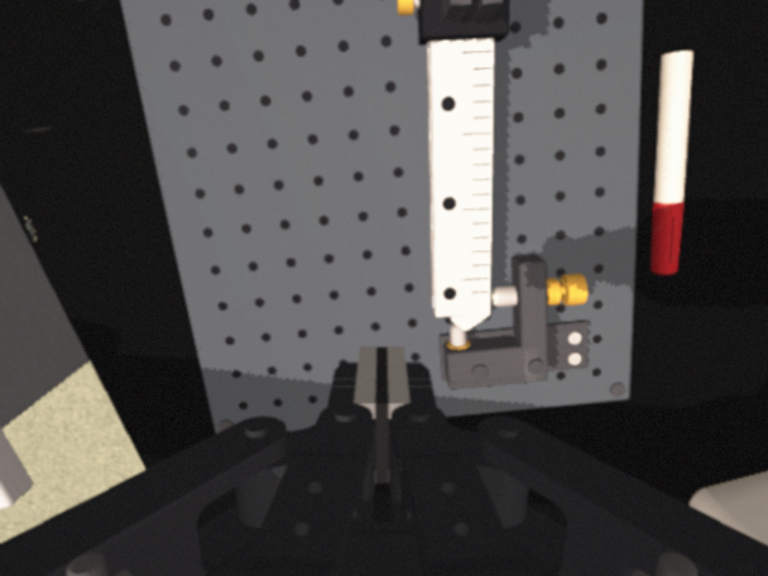

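View pics/top10.png

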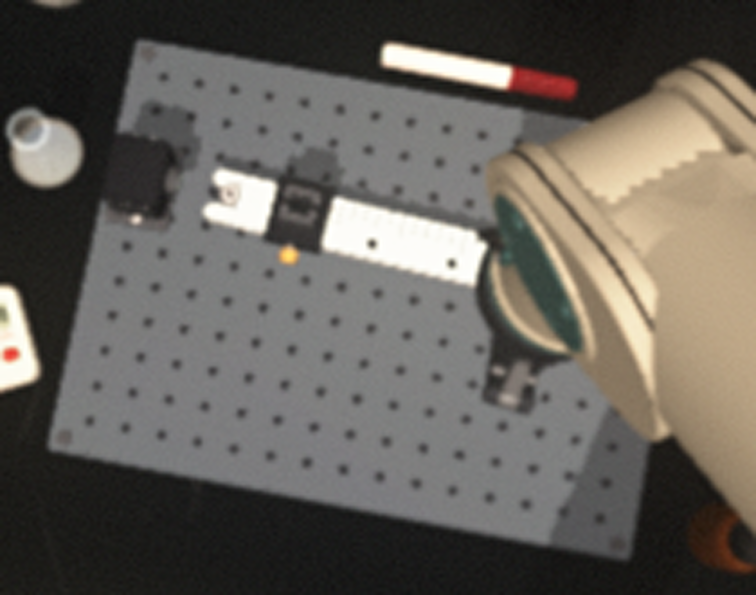

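```bash
python3 - <<'E'
from h import *
im=load("wrist10")['im'];cv2.imwrite("pics/w10c.png",cv2.resize(im[175:265,270:400],None,fx=6,fy=6,interpolation=cv2.INTER_CUBIC))
z=load("wrist10")
yaw,d,n,lat=railfit(z,(270,340,40,190),None);print("yaw",yaw)
f=lambda uv,h=36:toworld(z,np.array(uv)/1.5-.17,h)[0,:2]
pad=f([492,297],26.5);print("gap",pad@n-lat-17,pad)
P=np.array([591.0,125.5]);print(lat-P@n)
z=load("top10");F=lambda p,h:toworld(z,np.array(p)/[3.6,3.5]+[180,120]-.4,h)[0,:2]
print("top post-floor",np.linalg.norm(F([230,194],46)-F([244,196],36)))
cv2.imwrite("pics/t10c.png",cv2.resize(z['im'][160:205,215:300],None,fx=9,fy=9,interpolation=cv2.INTER_CUBIC))
E
```

```text
angles [-0.25494563579559326, -0.2547517716884613] width 36.02548
yaw -0.2548487
gap 4.201982722222851 [554.26775568 -91.12167612]
-2.1377209275960922
top post-floor 9.013042195016107
```

View pics/w10c.png

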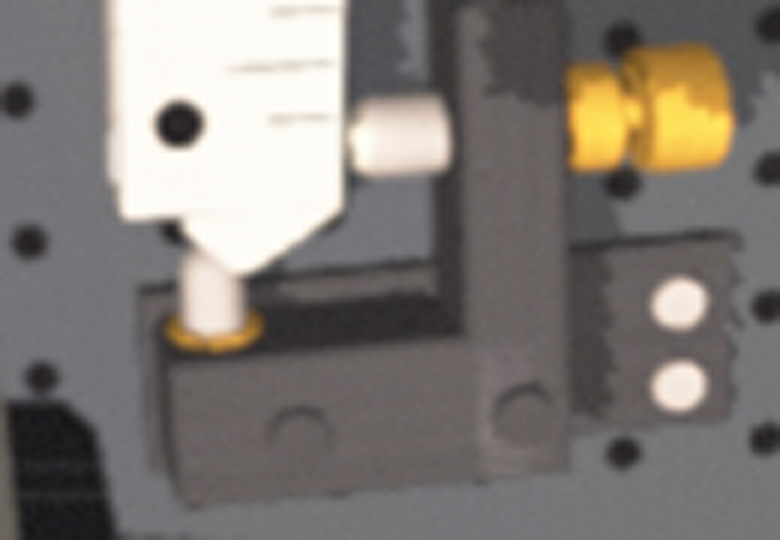

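View pics/t10c.png

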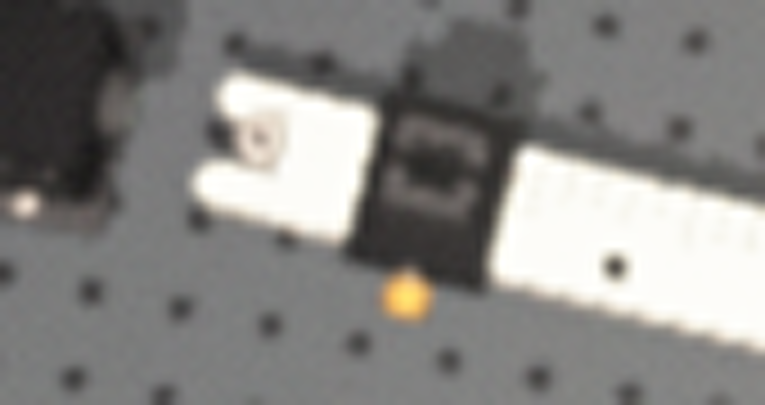

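```bash
python3 -m jog '[0,0,35,0,0, 0,0,75,0,0, 0,0,110,0,0, 0,0,140,0,0, 0,0,158,0,0, 0,0,165,0,0, 0,3,165,0,0, 0,7,165,0,0, 0,11,165,0,0, 0,13,165,0,0, 0,14,165,0,0, 0,14,165,0,0]'
python3 -m jog '[0,1,0,-0.3,0, 0,1,0,-0.3,0]'
python3 -m jog '[0,1,0,-0.3,0, 0,1,0,-0.3,0]'
```

```text
clock: 22.4
eef_pos: [508.7, -49.1, 195.6]
tool_rot: [3.14, -0.001, 1.27]
force: [0.1, -0.1, 0.5]
width: 0.2
clock: 22.57
eef_pos: [509.2, -49.2, 195.1]
tool_rot: [3.141, -0.0, 1.276]
force: [0.3, -0.1, 0.1]
width: 0.0
clock: 22.73
eef_pos: [510.1, -49.3, 194.8]
tool_rot: [3.141, -0.0, 1.282]
force: [-0.2, 0.1, -0.3]
width: 0.1
```

```bash
python3 -m jog '[0,1,0,-0.3,0, 0,1,0,-0.3,0]'
```

```text
clock: 22.9
eef_pos: [511.1, -49.6, 194.7]
tool_rot: [3.141, -0.0, 1.287]
force: [0.5, -0.4, -0.1]
width: 0.0
```

```bash
python3 -m jog '[0,0.7,0,-0.2,0, 0,0.7,0,-0.2,0]'
```

```text
clock: 23.07
eef_pos: [511.7, -49.8, 194.7]
tool_rot: [3.142, -0.0, 1.29]
force: [0.2, 0.4, -0.9]
width: 0.1
```

```bash
python3 -m jog '[0,0.7,0,-0.2,0, 0,0.7,0,-0.2,0]'
```

```text
clock: 23.23
eef_pos: [512.3, -50.0, 194.7]
tool_rot: [-3.142, -0.0, 1.294]
force: [0.4, 0.7, 1.2]
width: -0.2
```

```bash
python3 -m jog '[0,0.7,0,-0.2,0, 0,0.7,0,-0.2,0]'
```

```text
clock: 23.4
eef_pos: [513.1, -50.2, 194.7]
tool_rot: [3.141, -0.0, 1.297]
force: [0.5, -0.0, -1.0]
width: -0.1
```

```bash
python3 -m jog '[0,0.7,0,-0.2,0, 0,0.7,0,-0.2,0]'
```

```text
clock: 23.57
eef_pos: [513.8, -50.4, 194.7]
tool_rot: [3.141, -0.0, 1.301]
force: [-0.1, 0.8, -0.1]
width: -0.1
```

```bash
python3 - <<'E'
from cell import *
import cv2,numpy as np
p=camera_params("wrist");im,d=get_image("wrist");cv2.imwrite("pics/w11.png",cv2.resize(im,None,fx=1.5,fy=1.5))
np.savez("w11.npz",im=im,d=d,**p)
E
```

```text
(no output)
```

View pics/w11.png

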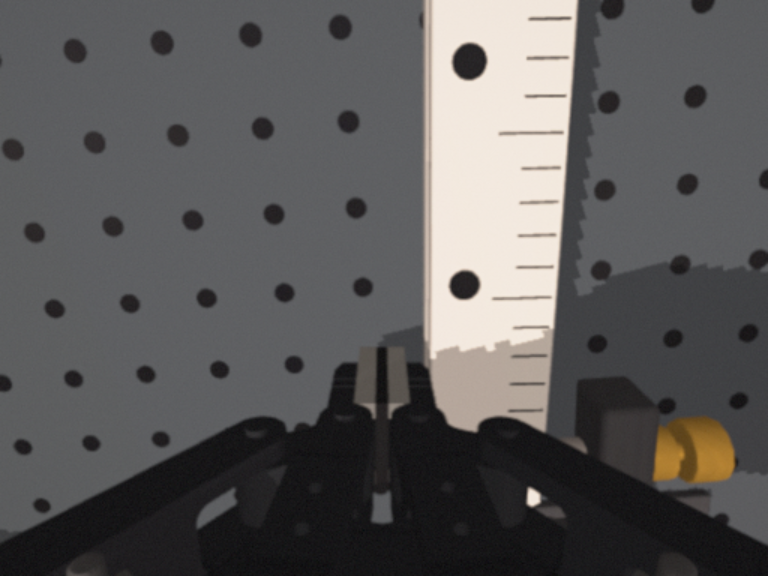

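```bash
python3 -m jog '[0,0.7,0,-0.2,0, 0,0.7,0,-0.2,0]'
```

```text
clock: 23.78
eef_pos: [514.0, -50.5, 194.6]
tool_rot: [-3.141, 0.0, 1.304]
force: [-0.9, -0.1, 1.0]
width: 0.0
```

```bash
python3 -m jog '[0,0.7,0,-0.2,0, 0,0.7,0,-0.2,0]'
```

```text
clock: 23.95
eef_pos: [514.3, -50.6, 194.6]
tool_rot: [-3.14, 0.001, 1.308]
force: [-3.0, 0.8, 2.2]
width: 0.2
```

```bash
python3 -m jog '[0,0.7,0,-0.2,0, 0,0.7,0,-0.2,0]'
```

```text
clock: 24.12
eef_pos: [514.6, -50.6, 194.5]
tool_rot: [-3.139, 0.001, 1.312]
force: [-5.4, 1.2, 4.2]
width: -0.0
```

```bash
python3 -m jog '[0,-2,0,0,0, 0,-6,0,0,0, 0,-12,0,0,0, 0,-18,0,0,0, -20,-30,-20,0,0, -40,-40,-50,0,0, -45,-40,-85,0,0, -45,-40,-120,0,0, -45,-40,-150,0,0, -45,-40,-165,0,0, -45,-40,-165,0,0, -45,-40,-165,0,0]'
python3 - <<'E'
from cell import *
import cv2,numpy as np
from h import *
s=read_state();print({k:np.round(s[k],3) for k in("clock","eef_pos","tool_rot","force","qpos")})
p=camera_params("wrist");im,d=get_image("wrist");cv2.imwrite("pics/w12.png",cv2.resize(im,None,fx=1.5,fy=1.5))
np.savez("w12.npz",im=im,d=d,**p)
E
```

```text
clock: 25.12
eef_pos: [465.2, -84.3, 360.2]
tool_rot: [3.139, 0.001, 1.31]
force: [0.2, 1.2, -0.4]
width: 0.1
{'clock': np.float64(25.117), 'eef_pos': array([465.238, -84.34 , 360.245]), 'tool_rot': array([3.139e+00, 1.000e-03, 1.310e+00]), 'force': array([ 0.182,  1.155, -0.386]), 'qpos': array([ 0.611,  0.524, -0.705,  2.034,  0.496,  0.754, -0.66 ])}
```

View pics/w12.png

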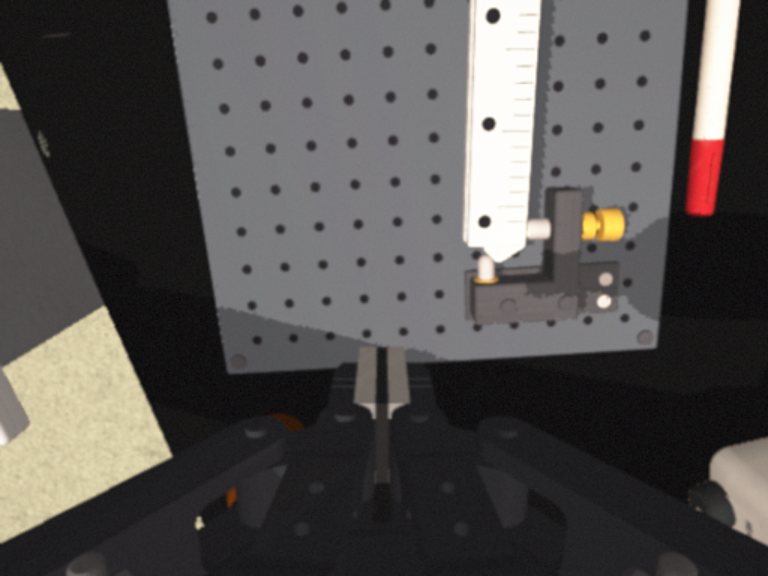

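```bash
python3 -m jog '[-8,15,0,0,0, -18,35,0,0,0, -30,57,0,0,0, -41,79,0,0,0, -50,95,0,0,0, -54,104,0,0,0, -54,104,0,0,0, -54,104,0,0,0]'
python3 - <<'E'
from cell import *
import cv2,numpy as np
from h import *
s=read_state();print({k:np.round(s[k],3) for k in("clock","eef_pos","tool_rot","force","qpos")})
p=camera_params("wrist");im,d=get_image("wrist");cv2.imwrite("pics/w13.png",cv2.resize(im,None,fx=1.5,fy=1.5))
np.savez("w13.npz",im=im,d=d,**p)
E
```

```text
clock: 25.83
eef_pos: [551.5, -162.3, 358.4]
tool_rot: [-3.139, -0.001, 1.312]
force: [0.0, 0.3, 0.2]
width: 0.2
{'clock': np.float64(25.833), 'eef_pos': array([ 551.463, -162.251,  358.398]), 'tool_rot': array([-3.139e+00, -1.000e-03,  1.312e+00]), 'force': array([0.021, 0.336, 0.241]), 'qpos': array([ 0.665,  0.659, -0.684,  1.768,  0.513,  0.904, -0.504])}
```

View pics/w13.png

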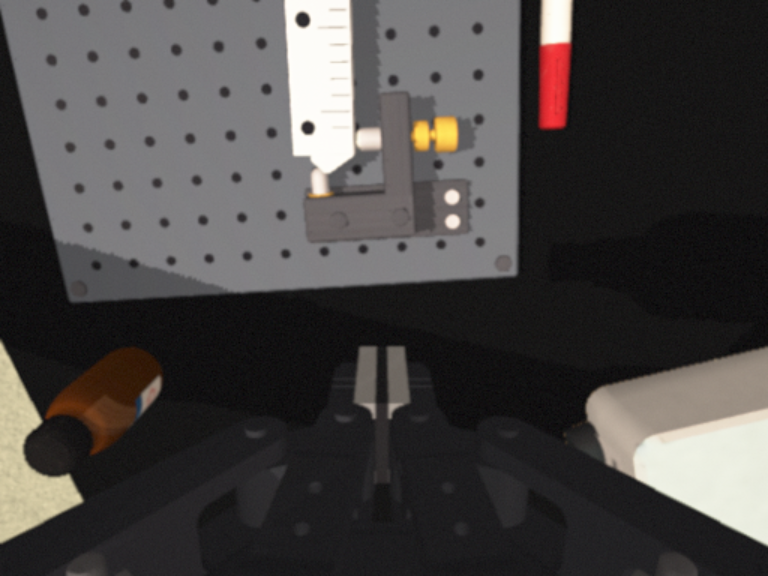

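```bash
python3 - <<'E'
from h import *
z=load("w13");im=z['im'];cv2.imwrite("pics/w13c.png",cv2.resize(im[70:140,190:280],None,fx=8,fy=8,interpolation=cv2.INTER_CUBIC))
yaw,d,n,lat=railfit(z,(180,245,5,80),None);print("yaw13",yaw)
z=load("w12");yaw,d,n,lat=railfit(z,(300,365,5,150),None);print("yaw12",yaw)
z=load("wrist10");yaw,d,n,lat=railfit(z,(270,340,40,190),None);print("yaw10",yaw)
E
```

```text
angles [-0.24866528809070587, -0.252306193113327] width 34.857533
yaw13 -0.25048575
angles [-0.2483067363500595, -0.2436424046754837] width 37.860806
yaw12 -0.24597457
angles [-0.25494563579559326, -0.2547517716884613] width 36.02548
yaw10 -0.2548487
```

View pics/w13c.png

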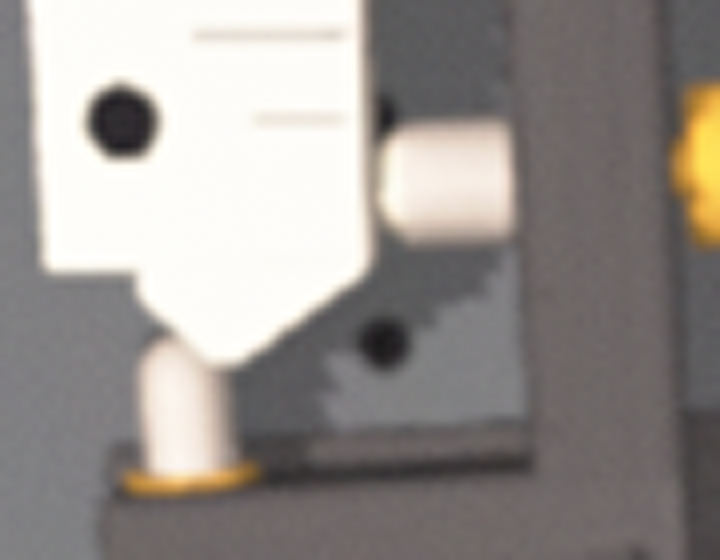

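```bash
python3 - <<'E'
from h import *
for nm,box in(("wrist10",(290,345,165,190,)),("w12",(305,365,125,150)),("w13",(185,245,72,86))):
    z=load(nm);im=z['im'];g=cv2.cvtColor(im,cv2.COLOR_BGR2GRAY).astype(int)
    if nm=="wrist10": r=int(297/1.5);c0=320;c1=345
    if nm=="w12": r=int(229/1.5);c0=340;c1=372
    if nm=="w13": r=int(138/1.5);c0=228;c1=258
    for rr in(r-1,r,r+1): print(nm,rr,c0,g[rr,c0:c1].tolist())
E
```

```text
wrist10 197 320 [251, 251, 251, 251, 252, 252, 237, 183, 216, 247, 252, 250, 244, 240, 238, 236, 236, 234, 235, 234, 234, 233, 234, 230, 183]
wrist10 198 320 [251, 251, 251, 251, 251, 252, 235, 182, 214, 248, 253, 251, 246, 241, 240, 239, 237, 237, 237, 236, 237, 236, 237, 235, 193]
wrist10 199 320 [251, 251, 251, 251, 252, 252, 236, 172, 188, 239, 251, 250, 243, 240, 240, 240, 238, 237, 236, 236, 236, 235, 236, 234, 194]
w12 151 340 [254, 254, 254, 254, 254, 253, 254, 254, 254, 254, 241, 217, 240, 247, 243, 243, 242, 241, 240, 239, 237, 237, 237, 236, 238, 235, 195, 118, 71, 77, 96, 108]
w12 152 340 [254, 254, 253, 254, 254, 254, 254, 254, 254, 254, 240, 218, 244, 250, 246, 245, 245, 244, 242, 242, 242, 242, 241, 241, 241, 239, 200, 121, 69, 81, 97, 107]
w12 153 340 [254, 254, 254, 254, 254, 253, 254, 254, 254, 254, 241, 225, 246, 250, 247, 246, 247, 246, 245, 244, 243, 243, 243, 243, 244, 242, 202, 123, 73, 82, 97, 109]
w13 91 228 [252, 252, 252, 252, 253, 253, 248, 201, 159, 181, 232, 249, 244, 242, 242, 241, 240, 238, 238, 238, 237, 238, 236, 237, 235, 206, 128, 97, 104, 108]
w13 92 228 [252, 252, 252, 252, 253, 253, 248, 204, 158, 183, 233, 250, 245, 242, 243, 242, 241, 240, 240, 240, 240, 239, 239, 240, 237, 212, 135, 101, 105, 106]
w13 93 228 [253, 252, 252, 252, 253, 253, 248, 206, 159, 188, 237, 251, 247, 242, 242, 241, 241, 239, 238, 238, 237, 237, 237, 237, 235, 210, 138, 101, 105, 105]
```

```bash
python3 -m jog '[0,2,30,0,0, 0,4,60,0,0, 0,4,90,0,0, 0,4,115,0,0, 0,4,128,0,0, 0,4,130,0,0, 0,4,130,0,0, 0,4,130,0,0]'
python3 - <<'E'
from cell import *
import cv2,numpy as np
s=read_state();print({k:np.round(s[k],3) for k in("clock","eef_pos","tool_rot","force","qpos")})
p=camera_params("wrist");im,d=get_image("wrist");cv2.imwrite("pics/w14.png",cv2.resize(im,None,fx=1.5,fy=1.5))
np.savez("w14.npz",im=im,d=d,**p)
E
```

```text
clock: 26.55
eef_pos: [556.5, -163.6, 231.1]
tool_rot: [3.14, -0.0, 1.312]
force: [0.2, 0.3, 0.3]
width: 0.0
{'clock': np.float64(26.55), 'eef_pos': array([ 556.494, -163.596,  231.09 ]), 'tool_rot': array([ 3.14 , -0.   ,  1.312]), 'force': array([0.233, 0.283, 0.339]), 'qpos': array([ 0.579,  0.829, -0.551,  1.841,  0.674,  0.665, -0.635])}
```

View pics/w14.png

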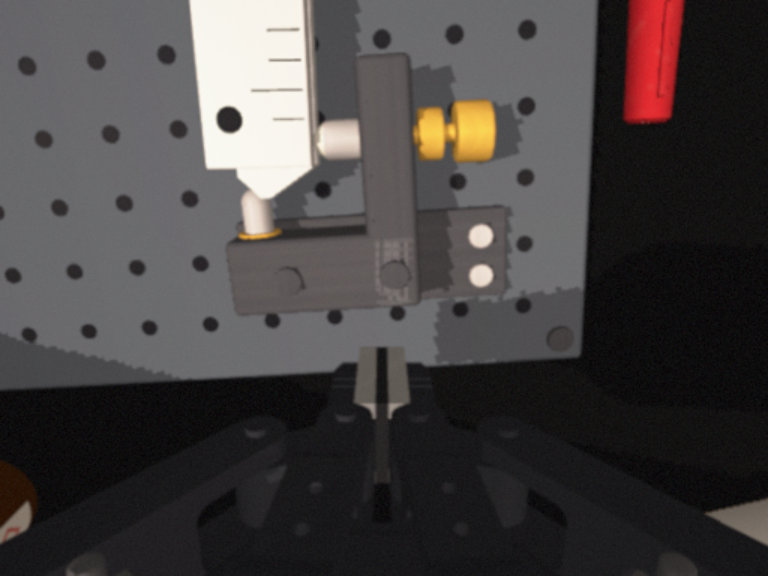

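```bash
python3 - <<'E'
from h import *
z=load("w14");im=z['im'];cv2.imwrite("pics/w14c.png",cv2.resize(im[70:160,150:250],None,fx=8,fy=6.6,interpolation=cv2.INTER_CUBIC))
E
```

```text
(no output)
```

View pics/w14c.png

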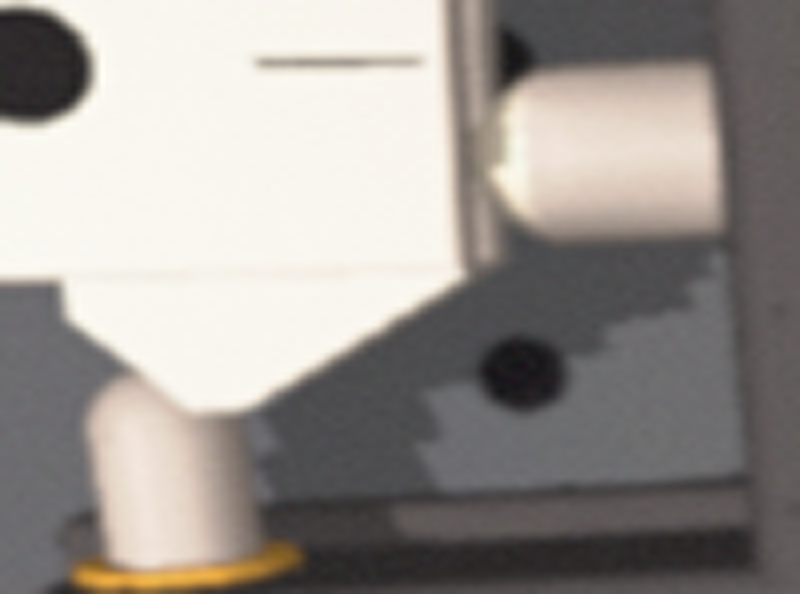

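```bash
python3 -m jog '[0,0,-30,0,0, 0,0,-65,0,0, 0,-10,-100,0,0, 0,-30,-130,0,0, -10,-55,-145,0,0, -25,-80,-150,0,0, -45,-100,-150,0,0, -65,-115,-150,0,0, -80,-120,-150,0,0, -80,-120,-150,0,0, -80,-120,-150,0,0]'
python3 - <<'E'
from cell import *
from h import *
s=read_state();print({k:np.round(s[k],3) for k in("clock","eef_pos","force","qpos")})
p=camera_params("scene");im,d=get_image("scene");cv2.imwrite("pics/s15.png",cv2.resize(im[150:260,180:370],None,fx=4,fy=4,interpolation=cv2.INTER_CUBIC))
p=camera_params("top");im,d=get_image("top");np.savez("t15.npz",im=im,d=d,**p);cv2.imwrite("pics/t15.png",cv2.resize(im[120:290,180:390],None,fx=3.6,fy=3.5,interpolation=cv2.INTER_CUBIC))
E
```

```text
clock: 27.52
eef_pos: [419.3, -211.0, 381.0]
tool_rot: [3.139, 0.001, 1.309]
force: [0.2, -0.4, 0.5]
width: 0.1
{'clock': np.float64(27.517), 'eef_pos': array([ 419.315, -211.049,  381.009]), 'force': array([ 0.193, -0.406,  0.45 ]), 'qpos': array([ 0.931,  0.494, -0.747,  2.019,  0.468,  0.8  , -0.352])}
```

View pics/t15.png

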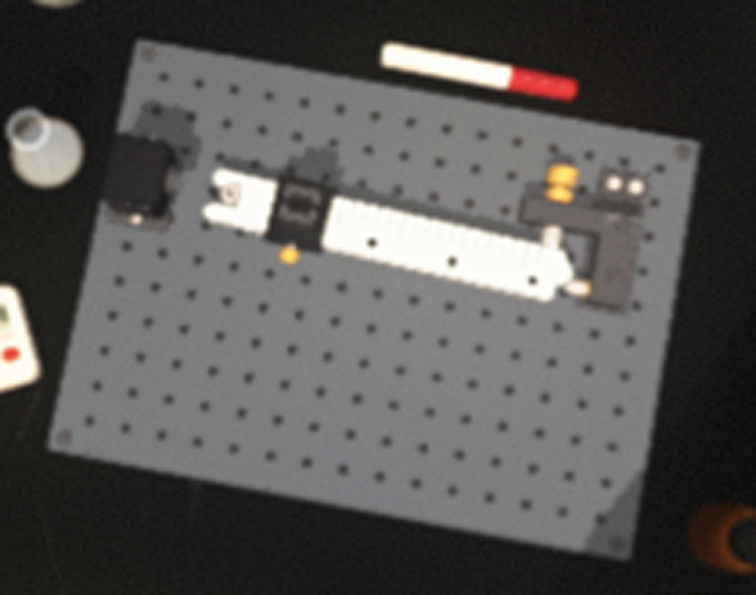

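View pics/s15.png

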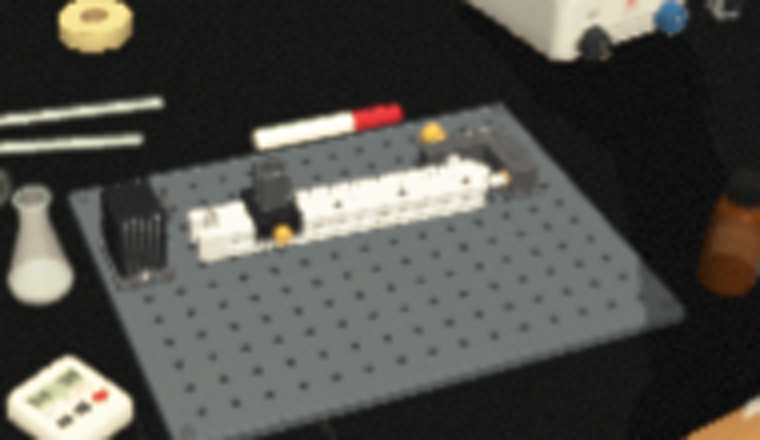

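```bash
python3 - <<'E'
from h import *
z=load("t15");g=cv2.cvtColor(z['im'],cv2.COLOR_BGR2GRAY)
F=lambda p,h:toworld(z,np.array(p)/[3.6,3.5]+[180,120]-.4,h)[0,:2]
th=-.247;d=np.array([-np.sin(th),np.cos(th)])
post=F([230,194],46)
print("tips",(F([216,172],36)-post)@d,(F([204,212],36)-post)@d,"free",(post-F([573,270],36))@d,(post-F([555,299],36))@d)
# depth heights along rail top
K=z['K'];T=z['T']
for p in([250,205],[265,210],[350,225],[400,237],[450,248],[500,258],[540,268]):
    u=np.array(p)/[3.6,3.5]+[180,120]-.4;dd=z['d'][int(round(u[1])),int(round(u[0]))]
    q=cv2.undistortPoints(u.reshape(1,1,2),K,z['dist_coeffs']).ravel();P=T[:3,:3]@(np.array([q[0],-q[1],-1])*dd)+T[:3,3];print(p,P.round(1))
E
```

```text
tips 13.829363327897605 14.731222632866972 free 234.7958205603664 227.49514960660554
[250, 205] [585.7 109.5  32.9]
[265, 210] [581.9  99.4  34.2]
[350, 225] [570.7  42.3  36.4]
[400, 237] [ 410.5   78.4 1080.2]
[450, 248] [554.9 -24.8  33.2]
[500, 258] [547.2 -57.7  37.1]
[540, 268] [539.8 -83.7  40.5]
```

```bash
python3 - <<'E'
from h import *
def run(z,ths,post):
    K=z['K'];T=z['T'];d=np.array([-np.sin(ths),np.cos(ths)]);n=np.array([d[1],-d[0]])
    for r in(16,100,130,160,190,215):
        o=[]
        for off,hh in((0,36),(45,12),(-45,12)):
            hs=[]
            for a in np.linspace(-6,6,9):
                for b in np.linspace(-9,9,9):
                    w=np.append(post-(r+a)*d+(off+b)*n,hh);u=proj(z,w)[0];dd=z['d'][int(round(u[1])),int(round(u[0]))]
                    if dd<=0: continue
                    q=cv2.undistortPoints(u.reshape(1,1,2),K,z['dist_coeffs']).ravel();hs.append((T[:3,:3]@(np.array([q[0],-q[1],-1])*dd)+T[:3,3])[2])
            o.append((round(float(np.median(hs)),1),len(hs)))
        print(r,o)
run(load("t15"),-.247,np.array([590.2,122.5]))
print();run(load("w12"),-.247,np.array([590.5,124.5])) if 0 else None
E
```

```text
16 [(35.1, 81), (11.5, 81), (11.3, 78)]
100 [(35.9, 81), (11.6, 81), (11.8, 81)]
130 [(35.6, 81), (11.2, 81), (11.1, 81)]
160 [(35.4, 81), (12.5, 81), (11.9, 81)]
190 [(35.2, 81), (12.8, 81), (12.0, 80)]
215 [(35.9, 81), (39.5, 81), (12.1, 81)]
```

Flat (about 24 mm above the board everywhere), the fork is home, the pad is touched and the neighbouring items are undisturbed. Handing in.

```bash
python3 - <<'E'
from cell import *
print(finish_job()); print(read_state()['clock'])
E
```

```text
the job is handed in; nothing more can be done
None
the job is handed in; nothing more can be done
```

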